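# Complete a seven-cell round battery pack in the bench tester and shut its hood

## Robot

A 6-joint arm with a two-finger parallel gripper is mounted at the origin on the work surface. World frame = base frame: x ahead of the robot, y to its left, z up, the work surface at z = 0. Lengths are in m, angles in degrees, forces in N, time in s.
With the tool pointing down it reaches from about 0.375 to 0.925 m from the base axis. Payload 5.7 kg.
Tool frame: the origin (TCP) lies where the fingers leave the gripper's body, on its centre line; the fingertips stand bot.tcp_to_tips ahead of it and the grasp point (between the pads) lies 54 mm ahead of it (bot.tcp_to_tips is the distance from the TCP to the fingertips, in m); x points along the fingers, y is the direction in which the jaws open and shut, and the axes are right-handed (so a half turn about x gives the same grasp; the last joint's range is limited). The gripper opens to 85 mm and grips with 20 to 120 N. Pads are 22 mm wide; open, the fingers measure 114 mm over their backs; the gripper's body (76 mm by 85 mm) begins 54 mm behind the grasp point. The pads swing forward as they close: fully open they stand 13 mm farther back than shut.
Start: joints at [70.067, 20.558, 86.54, -0, 72.909, -6.595], TCP at [0.138, 0.584, 0.304] pointing down, gripper open.
Joint ranges: [-170.27, 170.27], [-57.76, 135], [12.27, 136.19], [-55.21, 235.2], [11.17, 155.16], [-170.74, 170.74]. Speed limits (degrees/s): [136.94, 136.94, 180, 180, 180, 180].

## Interface

Orientations are given as [roll, pitch, yaw] about the fixed x, y, z axes, in that order (R = Rz(yaw) Ry(pitch) Rx(roll)).
In Python, from bench import bot gives the robot as it stands. The module is installed in compiled form; this text tells all that it offers.
- The arm moves only by the tool drive_tool, never from a script. Its argument "plan" is a list of rows, each an object with "delta_pos": the shift along the world's x, y, z normalised to -1 to 1, where 1 is 300 mm, a list of three; "twist": the turn about the world's z normalised to -1 to 1, where 1 is 0.5 rad; "grip": the opening, from 0 (shut) to 1 (fully open). A call has exactly 10 rows; each row is the pose to reach, as a shift and turn from the pose measured when the call began; what a row does not reach only later rows make up. A row lasts 1/8 s, in which the tool goes at most 62.5 mm and 10.7 degrees, less where a joint would pass 70% of its speed; a pose out of reach is approached as far as the arm can. A call with a number of a shift or a turn outside -1 to 1 is refused whole. A call with a gripper value outside its range is refused whole. The fingers move at their own pace and stop on an object; "squeeze" is the grip in N (left out, the last holds). Time passes only in rows, so rows that repeat a pose let the fingers close, or fill a call up. It gives the time, the measured TCP pose, the force and the opening at its end, in the units of the state.
- bot.read_state(): the state, without advancing time (a new reading comes with each control period).
- bot.get_image(name): name is "scene" or "top" or "wrist"; returns (picture, depth): 480x640x3 uint8, red, green, blue; 480x640 float32, m along the optical axis (not along the pixel's ray), 0 where there is no reading.
- bot.camera_model(name): a dict with "K" (3x3 intrinsics, pixels), "R" (3x3) and "t" (3): a world point X has camera coordinates R X + t; the wrist camera has in their place "T_tool_cam" (4x4, takes a point from camera to tool coordinates, whose origin is the TCP and whose axes are the tool frame's). Camera axes: x right, y down, z forward; pixel columns grow to the right and rows downward; lengths in m; the calibration is good to about 2 mm. A picture is of the moment at which its call begins: read the wrist's pose just before it. camera_model takes no time and is no camera call.
- bot.finish_job(): hands the job in, once; it reports no verdict.
The state is a dict: "time_s": time; "joints": joint angles; "joint_velocities": joint speeds; "effort": joint torques, N m; "eef_pos": TCP position; "eef_rot": TCP orientation; "wrist_force": force on the tool from outside, world axes, zero at the start; "torque": the same for the moment, N m; "opening": finger opening in m.
Only numpy, scipy, OpenCV 4.12 (cv2) and the standard library are available. Lean on these libraries where they do the work, as an engineer would, in place of code of your own. Each camera call takes 0.05 s, during which the arm holds its last target.

## Task

Take the clear hood of the battery tester by its bar and swing it right back, then stand the three thick loose cells from the bench upright in the round cup so that, with the four already there, they make a full cluster of one in the middle and six round it, all down on the cup's floor; lower the hood shut over them again. Lower the cells in gently, do not drop them from a height or knock any cell over, and leave the slim cells and everything else on the bench where it is.

Things in the scene. Friction and masses are not known exactly. Their poses are not given: they have to be found in the camera images.
- station: Bench test station for round battery packs, fixed to the bench: a low grey steel case 285 mm deep, 200 mm wide, its flat deck 40 mm above the bench. Origin on the bench under the axis of the cup; its x axis points from the front (side towards the robot, 110 mm before the origin) to the rear (175 mm behind it), z up. On the deck stands the round cup, covered by the clear hood.
- hood (a joint): Swing of the station's clear plastic hood, rad: 0 = shut down over the cup, 1.65 = fully back against its stop, just past upright. The hood is an open-bottomed clear box 138 mm deep, 124 mm wide, 82 mm high, walls 3 mm, hinged along its rear lower edge. Shut, it spans from 60 mm before to 78 mm behind the cup axis and its top is 132 mm above the bench. A stiff friction hinge lets it stay at any angle; lifting it at the bar takes about 3 N.
- hood_hinge (a point): Middle of the hood's hinge line, 78 mm behind the cup axis and 50 mm above the bench; the line runs along the station's y axis. The point turns with the hood.
- hood_bar (a point): Middle of the hood's handle: a straight steel bar, 11 mm thick and 100 mm long, parallel to the hinge, its centre line 38 mm off the hood's front face, held by two 8 mm stems 85 mm apart. Hood shut: 176 mm before the hinge line and 66 mm above it (116 mm above the bench), open to a grasp from above. Hood fully back: the face it stands on looks up and the bar is on top. The point turns with the hood.
- cup_floor (a point): Centre of the floor of the round black cup on the station's deck, 45 mm above the bench, z up. The cup is fixed, 84 mm in inner diameter (90 mm outside) and its rim is 45 mm above the floor. It has no separate holes: it takes exactly seven of the 26 mm cells, one in the middle and six round it, 60 degrees apart on a circle of 27 mm radius, with 1 to 2 mm of play.
- cell1_mid (a point): Cylindrical battery cell, grey sleeve, 26 mm in diameter, 65 mm tall with its 1 mm steel button on top, edges chamfered 2 mm, 90 g; it stands loose on the bench, to go into the cup. Point on its axis half-way up, 32 mm above its foot; z along its axis, upwards.
- cell2_mid (a point): Cylindrical battery cell, grey sleeve, 26 mm in diameter, 65 mm tall with its 1 mm steel button on top, edges chamfered 2 mm, 90 g; it stands loose on the bench, to go into the cup. Point on its axis half-way up, 32 mm above its foot; z along its axis, upwards.
- cell3_mid (a point): Cylindrical battery cell, grey sleeve, 26 mm in diameter, 65 mm tall with its 1 mm steel button on top, edges chamfered 2 mm, 90 g; it stands loose on the bench, to go into the cup. Point on its axis half-way up, 32 mm above its foot; z along its axis, upwards.
- cell4_mid (a point): Cell of the same kind, standing loose in the middle of the cup; point on its axis 32 mm above its foot, z up. Packed cells nearly touch, so fingers do not fit between them: hold a cell by its top end, lower it until the fingers are just above its neighbours and let it slide the last 10 to 20 mm.
- cell5_mid (a point): Cylindrical battery cell, grey sleeve, 26 mm in diameter, 65 mm tall with its 1 mm steel button on top, edges chamfered 2 mm, 90 g; it already stands in the cup, loose, in one of the six places round the middle one. Point on its axis half-way up, 32 mm above its foot; z along its axis, upwards.
- cell6_mid (a point): Cylindrical battery cell, grey sleeve, 26 mm in diameter, 65 mm tall with its 1 mm steel button on top, edges chamfered 2 mm, 90 g; it already stands in the cup, loose, in one of the six places round the middle one. Point on its axis half-way up, 32 mm above its foot; z along its axis, upwards.
- cell7_mid (a point): Cylindrical battery cell, grey sleeve, 26 mm in diameter, 65 mm tall with its 1 mm steel button on top, edges chamfered 2 mm, 90 g; it already stands in the cup, loose, in one of the six places round the middle one. Point on its axis half-way up, 32 mm above its foot; z along its axis, upwards.
- slim1_mid (a point): Slimmer battery cell that does not belong in this pack: the same look and height but 18 mm in diameter, stands on the bench among the others. Point on its axis 32 mm above its foot.
- slim2_mid (a point): Slimmer battery cell that does not belong in this pack: the same look and height but 18 mm in diameter, stands on the bench among the others. Point on its axis 32 mm above its foot.
- switch_box: Bystander: small steel network switch lying on the bench, 100 x 140 x 27 mm. Origin under its centre.
- adapter: Bystander: black plug-in power adapter on the bench, 75 x 45 x 30 mm. Origin under its centre.
- tape_roll: Bystander: roll of paper tape lying flat, 60 mm outside, 19 mm high. Origin under its centre.
- screwdriver: Bystander: screwdriver lying on the bench, handle black. Origin on the bench under it.
There are look-alikes about, which are no part of the job. What is shaped like the part that bears cell2_mid but pink or purple is not meant.

How it is judged:
By the outcome, as a careful person would: the job done as asked, in the order asked, and still so for the second after the job is handed in, with the robot touching nothing.
It also fails if it takes over 72 s, if anything falls off the work surface, if the arm or the gripper's body presses on something with over 40 N, if the wrist force passes 120 N, or if a joint passes its speed limit or range.

## Working session

There is one attempt and no reset: what is moved stays moved. The work goes in short steps, Python scripts to look and compute and a tool call to move; the robot and the scene stay as the last step left them, time stands still between calls to the robot, and variables do not carry over. Pictures are saved under pics/ and viewed, and the job is handed in when it is done.

Besides the shell and the picture viewer there is one more tool, called in YAML: its name, and indented under it one key for each argument. drive_tool: Moves the arm, as the interface text tells. Scaled input: -1 to 1 covers 300 mm each way for a shift and 0.5 rad each way for a turn. Its arguments: {"type":"object","properties":{"plan":{"type":"array"},"squeeze":{"type":"number"}},"required":["plan"]}

```bash
mkdir -p pics; cat > h.py <<'E'
import numpy as np, cv2
from bench import bot
def save(n,im): cv2.imwrite(f'pics/{n}.png',cv2.cvtColor(im,cv2.COLOR_RGB2BGR))
def cam(name,st=None):
    m=bot.camera_model(name); K=np.array(m['K'])
    if name!='wrist': return K,np.array(m['R']),np.array(m['t'])
    from scipy.spatial.transform import Rotation as Ro
    T=np.array(m['T_tool_cam']); Rt=Ro.from_euler('xyz',st['eef_rot'],degrees=True).as_matrix()
    Rw=Rt@T[:3,:3]; c=Rt@T[:3,3]+np.array(st['eef_pos'])
    return K,Rw.T,-Rw.T@c
def ray(C,u,v,z):
    K,R,t=C; d=R.T@np.linalg.inv(K)@np.array([u,v,1.]); c=-R.T@t
    return c+d*(z-c[2])/d[2]
def proj(C,X):
    K,R,t=C; p=K@(R@np.array(X)+t); return p[:2]/p[2]
def pts(C,D):
    K,R,t=C; v,u=np.mgrid[:480,:640]; r=np.stack([u,v,np.ones_like(u)],-1)@np.linalg.inv(K).T*D[...,None]
    return (r-t)@R
E
python3 - <<'E'
from h import *
print(bot.read_state(), bot.tcp_to_tips)
for n in ('scene','top','wrist'):
    st=bot.read_state(); im,d=bot.get_image(n); save(n+'0',im); np.savez(f'{n}0.npz',im=im,d=d)
    C=cam(n,st); print(n,C[0][0,0],-C[1].T@C[2],C[1][2])
E
```

```text
{'time_s': 0.0, 'joints': array([ 7.00669971e+01,  2.05977959e+01,  8.66003754e+01,  1.91520331e-03,
        7.29103624e+01, -6.59465315e+00]), 'joint_velocities': array([ 0.0305949 , -0.02123863,  0.01246561,  0.12564113, -0.044899  ,
       -0.07206114]), 'effort': array([ 1.96097921e-03, -5.27626812e+01, -2.78623027e+01, -8.95593189e-05,
        1.27650544e-02,  4.42050450e-06]), 'eef_pos': array([0.13822276, 0.58327772, 0.30304571]), 'eef_rot': array([ -97.56040622,   89.89145084, -110.89932054]), 'wrist_force': array([ 0.25565966, -0.29008373,  0.898728  ]), 'torque': array([ 0.00124697, -0.02882035,  0.00214446]), 'opening': 0.08545963091949292} 0.0726
scene 469.1391700286404 [1.29556922 0.33818691 0.63118309] [-0.75232389 -0.35716745 -0.5535704 ]
top 500.3252434890469 [ 0.42983879 -0.00244386  1.35423454] [ 0.11407475  0.01292852 -0.99338804]
wrist 378.7253489442144 [0.0668659  0.60071536 0.3743187 ] [ 0.27794581 -0.06792495 -0.95819222]
```

View pics/scene0.png

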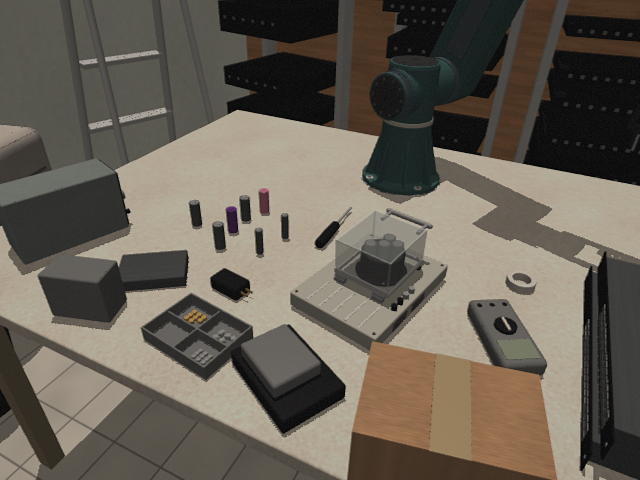

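View pics/top0.png

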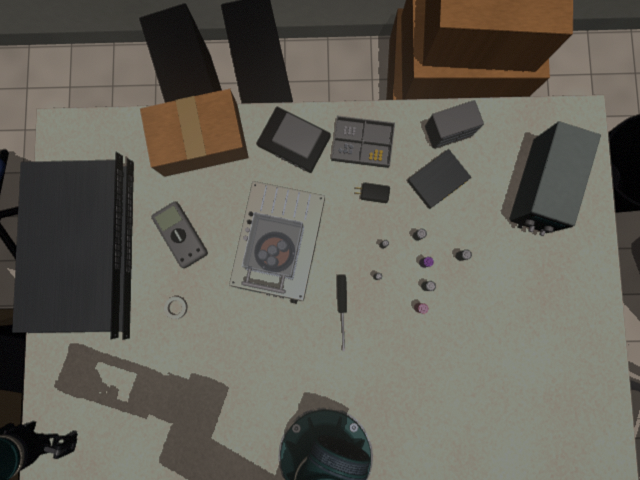

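View pics/wrist0.png

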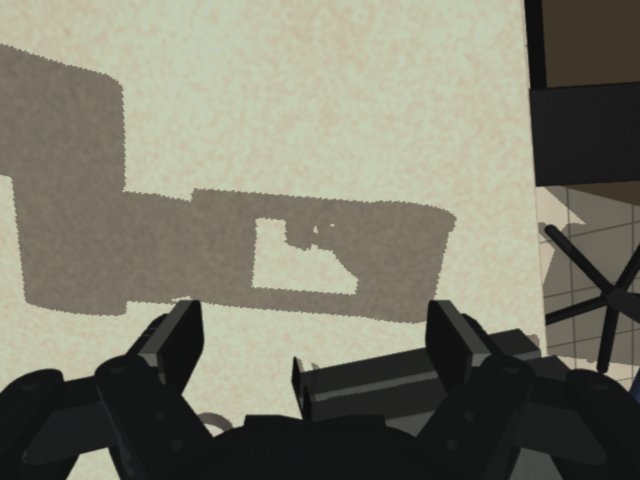

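The top view shows the station at about (277,240) and its bar at (263,288). Grey cylinders stand at (420,234), (465,254) and (429,285), which look thick, and at (384,243) and (378,275), which look slim. The purple (427,261) and pink (422,307) ones are look-alikes. I'll enlarge and measure.

```bash
python3 - <<'E'
from h import *
z=np.load('top0.npz'); im,d=z['im'],z['d']; C=cam('top'); P=pts(C,d)
a=cv2.resize(im[215:325,360:490],None,fx=6,fy=6,interpolation=cv2.INTER_CUBIC); save('crop_cells',a[:600])
b=cv2.resize(im[175:310,220:335],None,fx=4.4,fy=4.4,interpolation=cv2.INTER_CUBIC); save('crop_st',b[:600])
reg=np.zeros((480,640),bool); reg[215:325,360:490]=1
m=((P[...,2]>0.055)&(P[...,2]<0.08)&reg).astype(np.uint8)
n,l,s,c=cv2.connectedComponentsWithStats(m)
for i in range(1,n):
    if s[i,4]<8: continue
    q=P[l==i]; (u,v),r=cv2.minEnclosingCircle(np.argwhere(l==i)[:,::-1].astype(np.float32))
    (x,y),rr=cv2.minEnclosingCircle(q[:,:2].astype(np.float32))
    print(np.round(c[i]),s[i,4],'mean',q.mean(0).round(4),'circ',round(x,4),round(y,4),round(rr,4),'col',im[l==i].mean(0).round())
# station: deck corners
m=((P[...,2]>0.033)&(P[...,2]<0.047)); reg=np.zeros_like(m); reg[170:310,220:335]=1
q=P[m&reg][:,:2].astype(np.float32); print('deck',cv2.minAreaRect(q))
# bar
m=((P[...,2]>0.1)&(P[...,2]<0.14)); reg[:]=0; reg[265:305,225:310]=1
q=P[m&reg]; print('barish',len(q), cv2.minAreaRect(q[:,:2].astype(np.float32)),q.mean(0))
m=((P[...,2]>0.1)&(P[...,2]<0.14)); reg[:]=0; reg[175:310,225:330]=1
q=P[m&reg]; print('hood',len(q)); 
vis=im.copy(); vis[m&reg]=[255,0,0]; save('hm',cv2.resize(vis[170:315,210:340],None,fx=4,fy=4))
E
```

```text
[421. 233.] 87 mean [ 0.569  -0.2607  0.0635] circ 0.5694 -0.2613 0.013 col [97. 95. 94.]
[385. 243.] 42 mean [ 0.5456 -0.1668  0.0626] circ 0.5458 -0.1672 0.0092 col [93. 91. 90.]
[466. 254.] 90 mean [ 0.5124 -0.3733  0.0629] circ 0.5124 -0.3748 0.0141 col [95. 93. 92.]
[428. 261.] 85 mean [ 0.4962 -0.275   0.0635] circ 0.4965 -0.2752 0.0136 col [ 92.  62. 103.]
[378. 275.] 39 mean [ 0.4618 -0.1462  0.0632] circ 0.4617 -0.146 0.009 col [97. 95. 94.]
[430. 285.] 87 mean [ 0.4338 -0.278   0.0631] circ 0.4336 -0.2783 0.0134 col [102.  99.  99.]
[422. 308.] 88 mean [ 0.3778 -0.256   0.0636] circ 0.3775 -0.2571 0.0133 col [122.  95. 107.]
deck ((0.5579920411109924, 0.11576642096042633), (0.20086164772510529, 0.29614022374153137), 77.08999633789062)
barish 636 ((0.4586828649044037, 0.13296814262866974), (0.12681086361408234, 0.06861121952533722), 87.02804565429688) [0.46503559 0.1272741  0.13062758]
hood 3117
```

View pics/crop_cells.png

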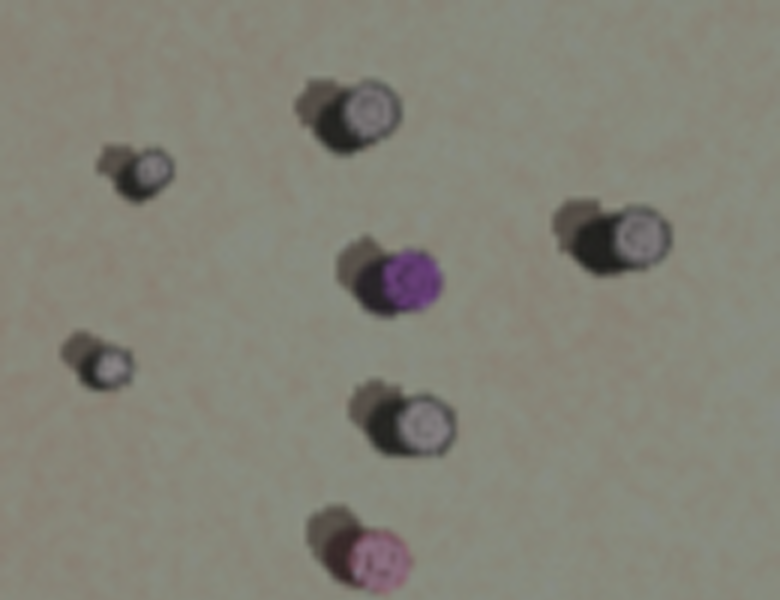

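View pics/crop_st.png

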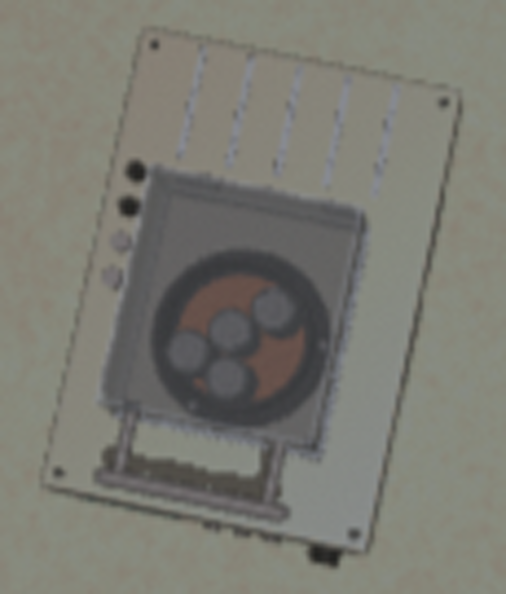

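View pics/hm.png

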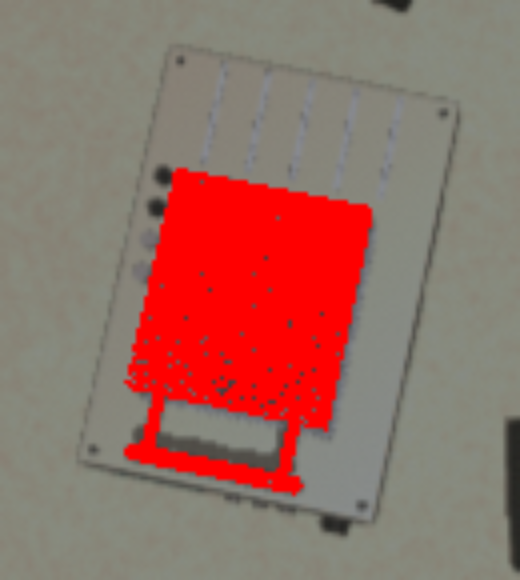

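The crop confirms three thick grey cells (26–28 mm across) at (420,234), (465,254) and (429,285). The slim ones (18 mm) and the pink and purple ones are left out. Next I'll refine the station pose from the deck, hood and bar edges.

```bash
python3 - <<'E'
from h import *
z=np.load('top0.npz'); im,d=z['im'],z['d']; C=cam('top'); P=pts(C,d)
Y=lambda r:cv2.boxPoints(r)
reg=np.zeros((480,640),bool); reg[175:310,225:330]=1
deck=(reg&(P[...,2]>0.02)&(P[...,2]<0.3)).astype(np.uint8)
deck=cv2.morphologyEx(deck,cv2.MORPH_OPEN,np.ones((5,5)))
print('deckz',np.median(P[...,2][(reg)&(P[...,2]>.03)&(P[...,2]<.05)]))
def edgept(uv,zz): return ray(C,uv[0],uv[1],zz)[:2]
# corners of deck from crop (crop/4.4+offset), z=.04
for n,(u,v) in dict(RL=(143,27),RR=(461,95),FL=(42,487),FR=(366,551)).items():
    print(n,edgept((u/4.4+220-.4,v/4.4+175-.4),.04).round(4))
# screws
s=[edgept((u/4.4+220-.4,v/4.4+175-.4),.04) for u,v in ((154,44),(444,102),(58,472),(354,534))]
s=np.array(s);print('screws',s.round(4),'ctr',s.mean(0)); a=s[:2].mean(0)-s[2:].mean(0); print('yaw',np.degrees(np.arctan2(a[1],a[0])))
b=s[[0,2]].mean(0)-s[[1,3]].mean(0);print('yawy',np.degrees(np.arctan2(-b[0],b[1])))
hood=(reg&(P[...,2]>0.1)&(P[...,2]<0.14)).astype(np.uint8)
ho=cv2.morphologyEx(hood,cv2.MORPH_OPEN,np.ones((11,11)))
r=cv2.minAreaRect(np.argwhere(ho>0)[:,::-1].astype(np.float32)); bp=cv2.boxPoints(r); hp=np.array([edgept(p,.132) for p in bp]); print('hood',r,hp.round(4),hp.mean(0))
bar=hood.copy(); bar[cv2.dilate(ho,np.ones((3,3)))>0]=0
yy,xx=np.nonzero(bar); q=np.array([ray(C,u,v,.1215) for u,v in zip(xx,yy)])[:,:2]
yaw=np.radians(-13); ex=np.array([np.cos(yaw),np.sin(yaw)]); ey=np.array([-ex[1],ex[0]])
sx=q@ex; k=sx<sx.min()+.012; qb=q[k]; print('bar',cv2.minAreaRect(qb.astype(np.float32)),qb.mean(0), (qb@ey).min(),(qb@ey).max())
# cup: cells
K=[(231,330),(188,352),(229,380),(273,310)]
for u,v in K: print('cupcell',ray(C,u/4.4+220-.4,v/4.4+175-.4,.110).round(4))
E
```

```text
deckz 0.03919455930885845
RL [0.7221 0.1796]
RR [ 0.6757 -0.0131]
FL [0.4446 0.2414]
FR [0.4031 0.0491]
screws [[ 0.7114  0.1729]
 [ 0.6716 -0.0028]
 [ 0.4533  0.2318]
 [ 0.4132  0.0561]] ctr [0.56240546 0.11452144]
yaw -12.838861975214892
yawy -12.809945273611614
hood ((275.5, 234.0), (38.0, 51.0), 90.0) [[0.6155 0.1725]
 [0.6127 0.0463]
 [0.5187 0.0479]
 [0.5213 0.173 ]] [0.56702658 0.10995864]
bar ((0.4389208257198334, 0.14313383400440216), (0.1105913445353508, 0.011411388404667377), 76.98634338378906) [0.43890504 0.14337504] 0.18290520610210473 0.29349675545500115
cupcell [0.5303 0.1209 0.11  ]
cupcell [0.5183 0.1454 0.11  ]
cupcell [0.5019 0.1223 0.11  ]
cupcell [0.5412 0.0969 0.11  ]
```

```bash
python3 - <<'E'
from h import *
from scipy.spatial.transform import Rotation as Ro
st=bot.read_state(); R=Ro.from_euler('xyz',st['eef_rot'],degrees=True).as_matrix(); print(R.round(3))
print('yaw of tool y',np.degrees(np.arctan2(R[1,1],R[0,1])),'tool z',np.degrees(np.arctan2(R[1,2],R[0,2])))
print(np.array(bot.camera_model('wrist')['T_tool_cam']).round(4))
# bar check in scene and top images
yaw=np.radians(-12.83); ex=np.array([np.cos(yaw),np.sin(yaw)]); ey=np.array([-ex[1],ex[0]]); o=np.array([.530,.1212])
for n in('top','scene'):
    im=np.load(n+'0.npz')['im'].copy(); C=cam(n)
    big=cv2.resize(im,None,fx=4,fy=4,interpolation=cv2.INTER_CUBIC)
    def P(sx,sy,z):
        p=proj(C,[*(o+sx*ex+sy*ey),z]); return tuple(int(round(a)) for a in (p+.5)*4)
    cv2.line(big,P(-.098,-.05,.116),P(-.098,.05,.116),(255,0,0),1)
    for a,b in (((-.11,-.1),(-.11,.1)),((.175,-.1),(.175,.1)),((-.11,-.1),(.175,-.1)),((-.11,.1),(.175,.1))): cv2.line(big,P(*a,.04),P(*b,.04),(0,255,0),1)
    for a,b in (((-.06,-.062),(-.06,.062)),((.078,-.062),(.078,.062)),((-.06,-.062),(.078,-.062)),((-.06,.062),(.078,.062))): cv2.line(big,P(*a,.132),P(*b,.132),(0,0,255),1)
    cv2.polylines(big,[np.array([P(.042*np.cos(t),.042*np.sin(t),.09) for t in np.linspace(0,6.28,40)])],True,(255,255,0),1)
    u,v=P(0,0,.08); save('ov_'+n,big[max(0,v-290):v+290,u-330:u+330])
E
```

```text
[[-0.001  0.231  0.973]
 [-0.001  0.973 -0.231]
 [-1.    -0.001 -0.   ]]
yaw of tool y 76.66216015076165 tool z -13.33785653123998
[[ 2.000e-04 -2.863e-01  9.581e-01 -7.120e-02]
 [ 1.000e+00 -6.000e-04 -4.000e-04  3.000e-04]
 [ 6.000e-04  9.581e-01  2.863e-01 -7.350e-02]
 [ 0.000e+00  0.000e+00  0.000e+00  1.000e+00]]
```

View pics/ov_top.png

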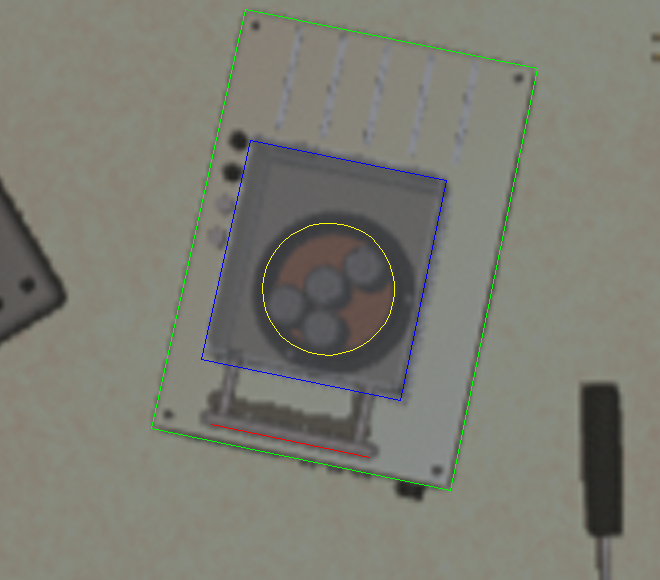

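View pics/ov_scene.png

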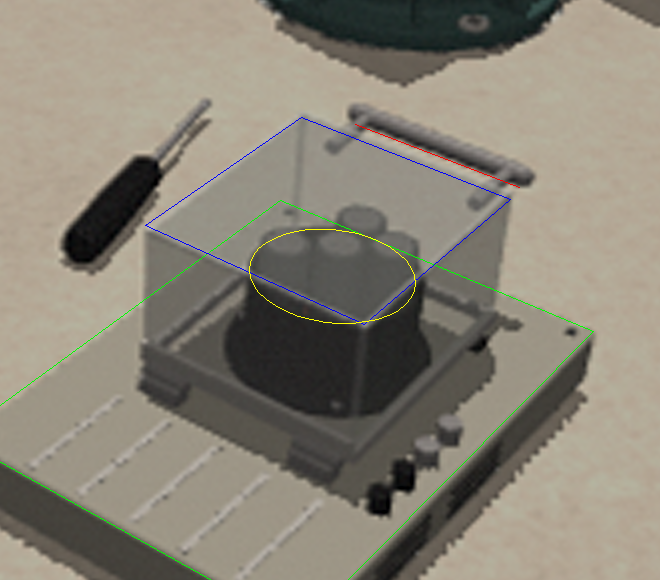

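The overlay fits within 2–4 mm on both views (deck in green, bar in red). Station yaw is about −12.8° and the cup axis is about (0.530, 0.121). I'll move to above the bar and turn the jaws along the station's x axis.

drive_tool:
  plan:
    - {"delta_pos": [0.03, -0.05, 0], "twist": -0.06, "grip": 0.35}
    - {"delta_pos": [0.08, -0.15, 0], "twist": -0.16, "grip": 0.35}
    - {"delta_pos": [0.14, -0.27, 0], "twist": -0.28, "grip": 0.35}
    - {"delta_pos": [0.2, -0.39, 0], "twist": -0.4, "grip": 0.35}
    - {"delta_pos": [0.26, -0.51, 0], "twist": -0.53, "grip": 0.35}
    - {"delta_pos": [0.32, -0.63, 0], "twist": -0.66, "grip": 0.35}
    - {"delta_pos": [0.38, -0.74, 0], "twist": -0.78, "grip": 0.35}
    - {"delta_pos": [0.43, -0.84, 0], "twist": -0.88, "grip": 0.35}
    - {"delta_pos": [0.47, -0.91, 0], "twist": -0.96, "grip": 0.35}
    - {"delta_pos": [0.5, -0.95, 0], "twist": -1, "grip": 0.35}
  squeeze: 40

```text
time_s: 1.4
eef_pos: [0.2884, 0.2966, 0.3031]
eef_rot: [-90.0, 89.9, -132.2]
wrist_force: [-0.5, -0.0, 0.6]
opening: 0.0299
```

drive_tool:
  plan:
    - {"delta_pos": [0.03, -0.03, 0], "twist": -0.06, "grip": 0.35}
    - {"delta_pos": [0.08, -0.08, 0], "twist": -0.16, "grip": 0.35}
    - {"delta_pos": [0.14, -0.14, 0], "twist": -0.28, "grip": 0.35}
    - {"delta_pos": [0.2, -0.21, 0], "twist": -0.4, "grip": 0.35}
    - {"delta_pos": [0.27, -0.28, 0], "twist": -0.53, "grip": 0.35}
    - {"delta_pos": [0.33, -0.34, 0], "twist": -0.66, "grip": 0.35}
    - {"delta_pos": [0.39, -0.4, 0], "twist": -0.78, "grip": 0.35}
    - {"delta_pos": [0.44, -0.45, -0.05], "twist": -0.88, "grip": 0.35}
    - {"delta_pos": [0.47, -0.49, -0.1], "twist": -0.96, "grip": 0.35}
    - {"delta_pos": [0.49, -0.51, -0.14], "twist": -1, "grip": 0.35}

```text
time_s: 2.65
eef_pos: [0.4354, 0.1431, 0.2601]
eef_rot: [-95.4, 89.8, -166.3]
wrist_force: [-0.2, -0.4, 0.1]
opening: 0.0296
```

drive_tool:
  plan:
    - {"delta_pos": [0, 0, 0], "twist": -0.1, "grip": 0.35}
    - {"delta_pos": [0, 0, 0], "twist": -0.25, "grip": 0.35}
    - {"delta_pos": [0, 0, 0], "twist": -0.4, "grip": 0.35}
    - {"delta_pos": [0, 0, 0], "twist": -0.55, "grip": 0.35}
    - {"delta_pos": [0, 0, 0], "twist": -0.7, "grip": 0.35}
    - {"delta_pos": [0, 0, 0], "twist": -0.85, "grip": 0.35}
    - {"delta_pos": [0, 0, 0], "twist": -0.95, "grip": 0.35}
    - {"delta_pos": [0, 0, 0], "twist": -1, "grip": 0.35}
    - {"delta_pos": [0, 0, 0], "twist": -1, "grip": 0.35}
    - {"delta_pos": [0, 0, 0], "twist": -1, "grip": 0.35}

```text
time_s: 3.9
eef_pos: [0.4353, 0.1431, 0.2599]
eef_rot: [-94.8, 89.8, 165.6]
wrist_force: [-0.9, -0.0, 1.0]
opening: 0.0299
```

```bash
python3 - <<'E'
from h import *
st=bot.read_state(); im,d=bot.get_image('wrist'); save('w1',im); np.savez('w1.npz',im=im,d=d,p=st['eef_pos'],r=st['eef_rot'])
from scipy.spatial.transform import Rotation as Ro
R=Ro.from_euler('xyz',st['eef_rot'],degrees=True).as_matrix(); print(st['eef_pos'],np.degrees(np.arctan2(R[1,1],R[0,1])),st['joints'].round(1),st['time_s'])
C=cam('wrist',st); print([proj(C,[*(np.array([.530,.1212])+np.array([.975,-.222])*s+np.array([.222,.975])*y),z]).round() for s,y,z in((-.098,-.05,.116),(-.098,.05,.116))])
E
```

```text
[0.43526863 0.14310389 0.25993662] -9.504588402254726 [9.500e+00 1.180e+01 1.065e+02 1.000e-01 6.180e+01 1.900e+01] 3.9
[array([310., 325.]), array([320., 166.])]
```

View pics/w1.png

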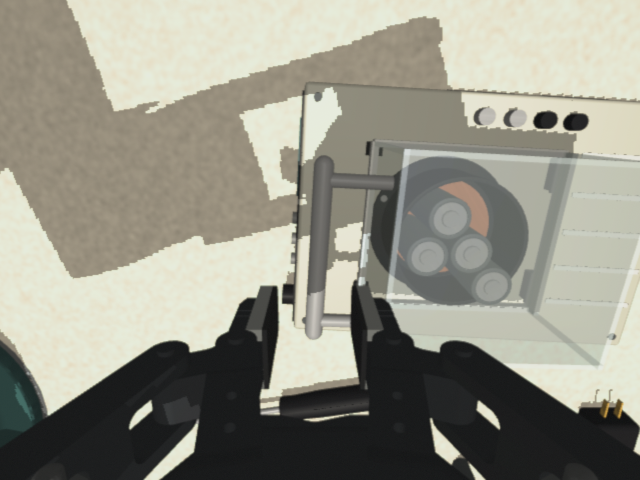

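```bash
python3 - <<'E'
from h import *
z=np.load('w1.npz'); st=dict(eef_pos=z['p'],eef_rot=z['r']); C=cam('wrist',st); P=pts(C,z['d'])-z['p']
a=np.radians(-9.5); Y=P[...,0]*np.cos(a)+P[...,1]*np.sin(a); fwd=-P[...,2]
dep=z['d']
m=(dep>0)&(dep<.2)&(fwd<.08)
for lo in range(10,70,5):
    k=m&(Y*1000>=lo)&(Y*1000<lo+5)
    if k.any(): print(lo,'max fwd',(fwd[k].max()*1000).round(1), (np.percentile(fwd[k],98)*1000).round(1),k.sum())
E
```

```text
10 max fwd 71.5 64.9 3686
15 max fwd 67.4 60.5 4550
20 max fwd 66.8 60.3 2259
25 max fwd 64.1 60.4 790
30 max fwd 31.1 28.4 1449
35 max fwd 29.1 24.4 2846
40 max fwd 26.8 20.3 4998
45 max fwd 23.1 17.9 4664
50 max fwd 13.5 8.1 2319
55 max fwd 1.4 -1.8 1372
60 max fwd -9.3 -10.0 77
```

The wrist view shows the bar running from (324,162) to (314,335), about 2 mm further in +x than predicted. The jaws straddle it. I'll descend and close on the bar.

drive_tool:
  plan:
    - {"delta_pos": [0.006, 0, -0.04], "twist": -0.05, "grip": 0.35}
    - {"delta_pos": [0.007, 0, -0.1], "twist": -0.1, "grip": 0.35}
    - {"delta_pos": [0.007, 0, -0.17], "twist": -0.12, "grip": 0.35}
    - {"delta_pos": [0.007, 0, -0.23], "twist": -0.12, "grip": 0.35}
    - {"delta_pos": [0.007, 0, -0.27], "twist": -0.12, "grip": 0.35}
    - {"delta_pos": [0.007, 0, -0.283], "twist": -0.12, "grip": 0.35}
    - {"delta_pos": [0.007, 0, -0.283], "twist": -0.12, "grip": 0.25}
    - {"delta_pos": [0.007, 0, -0.283], "twist": -0.12, "grip": 0}
    - {"delta_pos": [0.007, 0, -0.283], "twist": -0.12, "grip": 0}
    - {"delta_pos": [0.007, 0, -0.283], "twist": -0.12, "grip": 0}

```text
time_s: 5.2
eef_pos: [0.4372, 0.1433, 0.1754]
eef_rot: [-100.4, 89.8, 156.6]
wrist_force: [-2.7, 2.2, 1.5]
opening: 0.0097
```

```bash
python3 - <<'E'
from h import *
from scipy.spatial.transform import Rotation as Ro
st=bot.read_state(); R=Ro.from_euler('xyz',st['eef_rot'],degrees=True).as_matrix(); print(st['eef_pos'],np.degrees(np.arctan2(R[1,1],R[0,1])),st['wrist_force'],st['opening'])
r,p0=np.hypot(176,66),np.arctan2(66,176); ex=np.array([.975,-.222])
for t in np.radians(np.arange(1,21)*94.5/20):
    dx=-r*np.cos(p0+t)+176; dz=r*np.sin(p0+t)-66
    print(np.degrees(t).round(1),(np.array([*(ex*dx),dz])/300).round(3))
E
```

```text
[0.43721659 0.14325815 0.17536078] -12.954946851515095 [-2.65715156  2.21998346  1.53647828] 0.00971690455502771
4.7 [ 0.02  -0.004  0.048]
9.4 [ 0.043 -0.01   0.093]
14.2 [ 0.07  -0.016  0.137]
18.9 [ 0.1   -0.023  0.178]
23.6 [ 0.134 -0.03   0.217]
28.4 [ 0.17  -0.039  0.252]
33.1 [ 0.21  -0.048  0.285]
37.8 [ 0.251 -0.057  0.313]
42.5 [ 0.295 -0.067  0.339]
47.2 [ 0.341 -0.078  0.36 ]
52.0 [ 0.389 -0.088  0.378]
56.7 [ 0.437 -0.1    0.391]
61.4 [ 0.487 -0.111  0.4  ]
66.2 [ 0.537 -0.122  0.406]
70.9 [ 0.587 -0.134  0.406]
75.6 [ 0.638 -0.145  0.403]
80.3 [ 0.687 -0.156  0.395]
85.0 [ 0.736 -0.168  0.383]
89.8 [ 0.784 -0.179  0.368]
94.5 [ 0.831 -0.189  0.348]
```

The grip holds at 9.7 mm, so it has the bar. I'll swing the first half of the arc.

drive_tool:
  plan:
    - {"delta_pos": [0.02, -0.004, 0.048], "twist": 0, "grip": 0}
    - {"delta_pos": [0.043, -0.01, 0.093], "twist": 0, "grip": 0}
    - {"delta_pos": [0.07, -0.016, 0.137], "twist": 0, "grip": 0}
    - {"delta_pos": [0.1, -0.023, 0.178], "twist": 0, "grip": 0}
    - {"delta_pos": [0.134, -0.03, 0.217], "twist": 0, "grip": 0}
    - {"delta_pos": [0.17, -0.039, 0.252], "twist": 0, "grip": 0}
    - {"delta_pos": [0.21, -0.048, 0.285], "twist": 0, "grip": 0}
    - {"delta_pos": [0.251, -0.057, 0.313], "twist": 0, "grip": 0}
    - {"delta_pos": [0.295, -0.067, 0.339], "twist": 0, "grip": 0}
    - {"delta_pos": [0.341, -0.078, 0.36], "twist": 0, "grip": 0}

```text
time_s: 6.45
eef_pos: [0.5401, 0.1198, 0.2811]
eef_rot: [-100.2, 89.7, 156.8]
wrist_force: [4.1, 3.6, -16.7]
opening: 0.0092
```

drive_tool:
  plan:
    - {"delta_pos": [0.048, -0.01, 0.015], "twist": 0, "grip": 0}
    - {"delta_pos": [0.096, -0.022, 0.028], "twist": 0, "grip": 0}
    - {"delta_pos": [0.146, -0.033, 0.037], "twist": 0, "grip": 0}
    - {"delta_pos": [0.196, -0.044, 0.042], "twist": 0, "grip": 0}
    - {"delta_pos": [0.246, -0.056, 0.043], "twist": 0, "grip": 0}
    - {"delta_pos": [0.297, -0.067, 0.04], "twist": 0, "grip": 0}
    - {"delta_pos": [0.346, -0.078, 0.032], "twist": 0, "grip": 0}
    - {"delta_pos": [0.395, -0.09, 0.02], "twist": 0, "grip": 0}
    - {"delta_pos": [0.443, -0.101, 0.005], "twist": 0, "grip": 0}
    - {"delta_pos": [0.49, -0.111, -0.014], "twist": 0, "grip": 0}

```text
time_s: 7.7
eef_pos: [0.6847, 0.0871, 0.2775]
eef_rot: [-91.6, 89.3, 165.5]
wrist_force: [-44.0, 7.6, 57.8]
opening: 0.0095
```

```bash
python3 - <<'E'
from h import *
st=bot.read_state(); print(st['eef_pos'],st['wrist_force'],st['opening'],st['joints'].round(1))
im,d=bot.get_image('scene'); save('s2',cv2.resize(im[100:400,220:500],None,fx=2,fy=2))
E
```

```text
[0.6846587  0.08712425 0.27745036] [-44.01211886   7.59480605  57.84642813] 0.009522787131081525 [ 1.4 29.5 75.6  0.2 75.7 14.4]
```

View pics/s2.png

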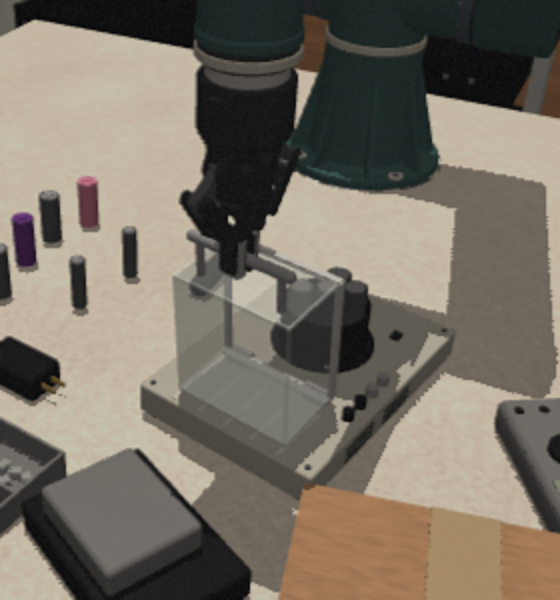

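The scene view shows the hood right back, with the bar on top at about (240,255) and pressed against its stop. I'll release, lift away and head for the cells.

drive_tool:
  plan:
    - {"delta_pos": [-0.012, 0.003, 0.013], "twist": 0, "grip": 0.1}
    - {"delta_pos": [-0.012, 0.003, 0.013], "twist": 0, "grip": 0.3}
    - {"delta_pos": [-0.012, 0.003, 0.013], "twist": 0, "grip": 0.4}
    - {"delta_pos": [-0.012, 0.003, 0.013], "twist": 0, "grip": 0.4}
    - {"delta_pos": [-0.012, 0.003, 0.1], "twist": 0, "grip": 0.4}
    - {"delta_pos": [-0.012, 0.003, 0.23], "twist": 0, "grip": 0.4}
    - {"delta_pos": [-0.05, -0.12, 0.33], "twist": 0, "grip": 0.5}
    - {"delta_pos": [-0.12, -0.3, 0.33], "twist": 0, "grip": 0.5}
    - {"delta_pos": [-0.2, -0.48, 0.33], "twist": 0, "grip": 0.5}
    - {"delta_pos": [-0.28, -0.66, 0.33], "twist": 0, "grip": 0.5}

```text
time_s: 9.0
eef_pos: [0.5999, -0.1126, 0.3774]
eef_rot: [-89.0, 89.2, 168.0]
wrist_force: [-0.0, -0.1, -0.4]
opening: 0.0425
```

```bash
python3 - <<'E'
from h import *
st=bot.read_state(); print(st['eef_pos'],st['wrist_force'],st['opening'],st['joints'].round(1))
im,d=bot.get_image('top'); save('t3',cv2.resize(im[160:330,220:500],None,fx=2.8,fy=2.8,interpolation=cv2.INTER_CUBIC)); np.savez('t3.npz',im=im,d=d)
save('t3c',cv2.resize(im[230:280,245:305],None,fx=12,fy=12,interpolation=cv2.INTER_CUBIC))
E
```

```text
[ 0.59987766 -0.11257496  0.37740396] [-0.01193187 -0.07751882 -0.35075153] 0.042544885395251704 [-17.1  18.6  78.9  -0.1  83.2  -4.1]
```

View pics/t3.png

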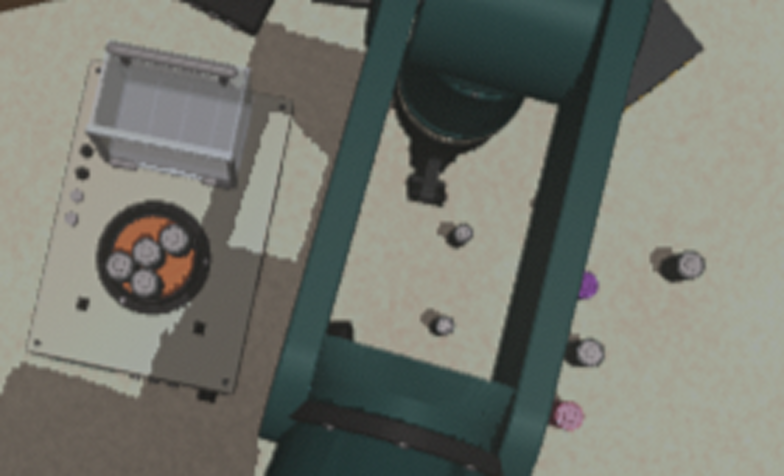

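View pics/t3c.png

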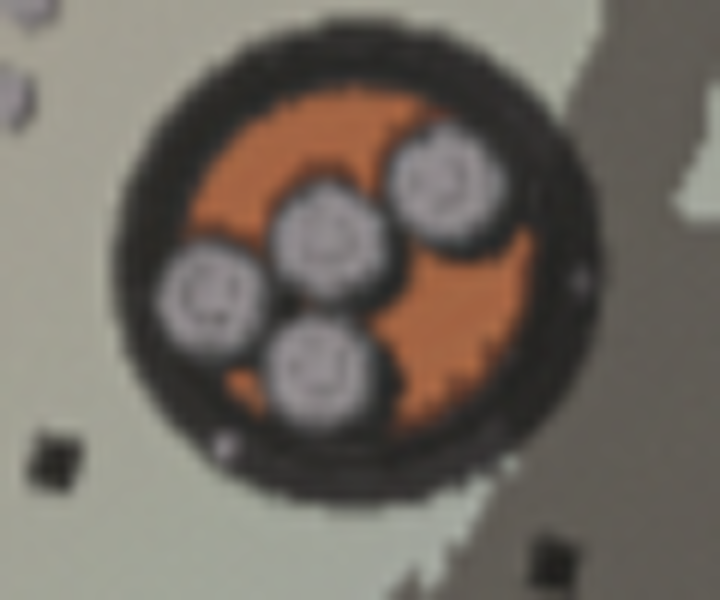

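```bash
cat > cup.py <<'E'
from h import *
ex=np.array([np.cos(np.radians(-12.83)),np.sin(np.radians(-12.83))]); ey=np.array([-ex[1],ex[0]])
E
python3 - <<'E'
from cup import *
z=np.load('t3.npz'); im=z['im']; C=cam('top')
hsv=cv2.cvtColor(im,cv2.COLOR_RGB2HSV)
b=cv2.resize(im[230:280,245:305],None,fx=8,fy=8,interpolation=cv2.INTER_CUBIC); g=cv2.cvtColor(b,cv2.COLOR_RGB2GRAY); h=cv2.cvtColor(b,cv2.COLOR_RGB2HSV)
m=((g>105)&(h[...,1]<60)).astype(np.uint8)
m[0:80]=0
n,l,s,c=cv2.connectedComponentsWithStats(cv2.morphologyEx(m,cv2.MORPH_OPEN,np.ones((9,9))))
for i in range(1,n):
    if 1500<s[i,4]<12000 :
        (u,v),r=cv2.minEnclosingCircle(np.argwhere(l==i)[:,::-1].astype(np.float32))
        w=ray(C,(c[i][0]+.5)/8-.5+245,(c[i][1]+.5)/8-.5+230,.110); print(c[i].round(),s[i,4],r,w.round(4))
# cup outer ring: dark mask
dk=((g<60)).astype(np.uint8); 
cs,_=cv2.findContours(dk,cv2.RETR_EXTERNAL,cv2.CHAIN_APPROX_NONE); k=max(cs,key=cv2.contourArea); 
(u,v),r=cv2.minEnclosingCircle(k); print('cup outer',u,v,r, ray(C,(u+.5)/8-.5+245,(v+.5)/8-.5+230,.09))
om=((h[...,1]>100)).astype(np.uint8); save('cm',np.dstack([m*255,dk*255,om*255]))
st=bot.read_state()
from scipy.spatial.transform import Rotation as Ro
print(Ro.from_euler('xyz',st['eef_rot'],degrees=True).as_matrix().round(4))
E
```

```text
[467. 121.] 1606 36.39034652709961 [0.5409 0.0437 0.11  ]
[296. 122.] 3572 35.38340377807617 [0.5416 0.097  0.11  ]
[219. 160.] 3554 35.864585876464844 [0.5304 0.1214 0.11  ]
[140. 199.] 3407 34.716007232666016 [0.5189 0.146  0.11  ]
[211. 247.] 3373 34.059696197509766 [0.5034 0.1239 0.11  ]
cup outer 242.22357177734375 178.7315673828125 161.0068359375 [0.52590265 0.11594783 0.09      ]
[[-0.0163  0.9736 -0.2278]
 [-0.0024 -0.2279 -0.9737]
 [-0.9999 -0.0154  0.0061]]
```

View pics/cm.png

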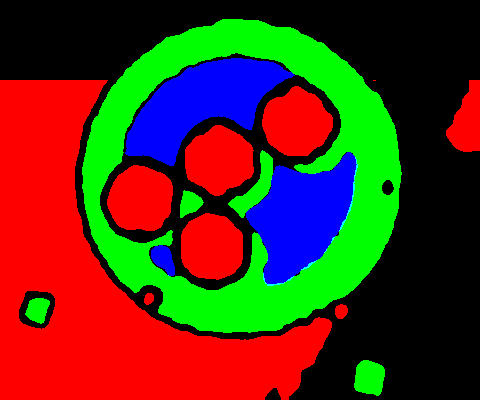

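Clear view of the cup: cells at (219,160), (296,122), (140,199) and (211,247) in the mask. Measured from the middle cell, the free places are at world angles −5°, 55° and 235°. I'll go above the first loose cell, at (420,234) in the top view, and check with the wrist camera.

drive_tool:
  plan:
    - {"delta_pos": [-0.02, -0.08, -0.05], "twist": 0, "grip": 0.5}
    - {"delta_pos": [-0.05, -0.22, -0.14], "twist": 0, "grip": 0.5}
    - {"delta_pos": [-0.08, -0.36, -0.24], "twist": 0, "grip": 0.5}
    - {"delta_pos": [-0.095, -0.45, -0.34], "twist": 0, "grip": 0.5}
    - {"delta_pos": [-0.1, -0.485, -0.44], "twist": 0, "grip": 0.5}
    - {"delta_pos": [-0.1, -0.495, -0.52], "twist": 0, "grip": 0.5}
    - {"delta_pos": [-0.1, -0.495, -0.57], "twist": 0, "grip": 0.5}
    - {"delta_pos": [-0.1, -0.495, -0.59], "twist": 0, "grip": 0.5}
    - {"delta_pos": [-0.1, -0.495, -0.59], "twist": 0, "grip": 0.5}
    - {"delta_pos": [-0.1, -0.495, -0.59], "twist": 0, "grip": 0.5}

```text
time_s: 10.3
eef_pos: [0.5676, -0.2675, 0.2014]
eef_rot: [-63.8, 89.1, -167.0]
wrist_force: [-0.3, 0.7, 1.0]
opening: 0.0425
```

```bash
cat > wl.py <<'E'
import sys
from cup import *
from scipy.spatial.transform import Rotation as Ro
st=bot.read_state(); im,d=bot.get_image('wrist'); n=sys.argv[1]; np.savez(n+'.npz',im=im,d=d,p=st['eef_pos'],r=st['eef_rot'])
C=cam('wrist',st); R=Ro.from_euler('xyz',st['eef_rot'],degrees=True).as_matrix()
print(st['eef_pos'].round(4),'toolx',R[:,0].round(4),'F',st['wrist_force'].round(1),'op',st['opening'],'t',st['time_s'],'tipc',(st['eef_pos']+.0726*R[:,0]).round(4))
save(n,im)
E
python3 wl.py w4
python3 - <<'E'
from cup import *
z=np.load('w4.npz'); C=cam('wrist',dict(eef_pos=z['p'],eef_rot=z['r'])); P=pts(C,z['d'])
for name,X in dict(A=(.5694,-.261,.065)).items(): print(name,proj(C,X))
m=((P[...,2]>.055)&(P[...,2]<.075)&(z['d']>.1)).astype(np.uint8); n,l,s,c=cv2.connectedComponentsWithStats(m)
for i in range(1,n):
    if s[i,4]>150:
        (x,y),r=cv2.minEnclosingCircle(P[l==i][:,:2].astype(np.float32)); print(c[i].round(),s[i],round(x,4),round(y,4),round(r,4))
E
```

```text
[ 0.5676 -0.2675  0.2014] toolx [-0.0148 -0.0034 -0.9999] F [-0.3  0.7  1. ] op 0.04247850148366026 t 10.3 tipc [ 0.5666 -0.2678  0.1288]
A [319.01726825 241.39714095]
[66. 79.] [  44   60   47   38 1379] 0.4601 -0.1463 0.0097
[231.  79.] [ 213   60   38   38 1138] 0.5444 -0.1671 0.0091
[316. 238.] [ 294  215   45   47 1653] 0.568 -0.2601 0.0131
[205. 286.] [ 182  263   47   46 1600] 0.4951 -0.2747 0.0134
[ 18. 298.] [   0  275   42   45 1488] 0.3761 -0.256 0.0142
[112. 310.] [  88  288   49   44 1623] 0.4328 -0.2775 0.0137
[273. 403.] [253 389  39  28 843] 0.5115 -0.3717 0.013
```

View pics/w4.png

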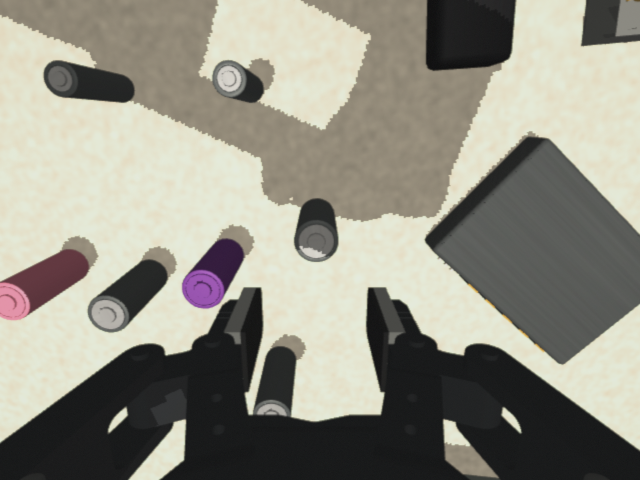

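Wrist view: the target cell's top is at (316,238), grey and 26 mm across, between the slims at (231,79) and (66,79) and the purple one at (205,286). The wrist and top positions agree within 1.5 mm. I'll lower to its top end and grip.

drive_tool:
  plan:
    - {"delta_pos": [0.004, 0.02, -0.03], "twist": 0, "grip": 0.5}
    - {"delta_pos": [0.006, 0.024, -0.09], "twist": 0, "grip": 0.5}
    - {"delta_pos": [0.006, 0.024, -0.16], "twist": 0, "grip": 0.5}
    - {"delta_pos": [0.006, 0.024, -0.22], "twist": 0, "grip": 0.5}
    - {"delta_pos": [0.006, 0.024, -0.25], "twist": 0, "grip": 0.5}
    - {"delta_pos": [0.006, 0.024, -0.259], "twist": 0, "grip": 0.45}
    - {"delta_pos": [0.006, 0.024, -0.259], "twist": 0, "grip": 0.38}
    - {"delta_pos": [0.006, 0.024, -0.259], "twist": 0, "grip": 0.3}
    - {"delta_pos": [0.006, 0.024, -0.259], "twist": 0, "grip": 0.2}
    - {"delta_pos": [0.006, 0.024, -0.259], "twist": 0, "grip": 0.2}

```text
time_s: 11.6
eef_pos: [0.5698, -0.2606, 0.1245]
eef_rot: [-59.9, 89.2, -163.0]
wrist_force: [-0.6, -0.0, 3.4]
opening: 0.0238
```

```bash
python3 wl.py w5
```

```text
[ 0.5698 -0.2606  0.1245] toolx [-0.0137 -0.0042 -0.9999] F [-0.6 -0.   3.4] op 0.023841672214457203 t 11.6 tipc [ 0.5688 -0.2609  0.0519]
```

View pics/w5.png

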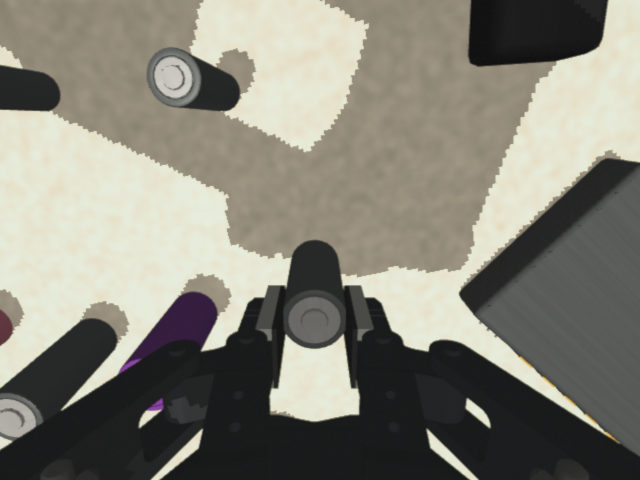

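The cell is gripped by its top end (opening 23.8 mm), upright between the pads at (315,318). I'll lift it and carry it to the cup, with the 235° place first.

drive_tool:
  plan:
    - {"delta_pos": [0, 0, 0.05], "twist": 0, "grip": 0.2}
    - {"delta_pos": [0, 0, 0.15], "twist": 0, "grip": 0.2}
    - {"delta_pos": [0, 0.03, 0.28], "twist": 0, "grip": 0.2}
    - {"delta_pos": [-0.02, 0.13, 0.4], "twist": 0, "grip": 0.2}
    - {"delta_pos": [-0.05, 0.28, 0.46], "twist": 0, "grip": 0.2}
    - {"delta_pos": [-0.08, 0.45, 0.47], "twist": 0, "grip": 0.2}
    - {"delta_pos": [-0.11, 0.62, 0.47], "twist": 0, "grip": 0.2}
    - {"delta_pos": [-0.14, 0.79, 0.47], "twist": 0, "grip": 0.2}
    - {"delta_pos": [-0.16, 0.92, 0.47], "twist": 0, "grip": 0.2}
    - {"delta_pos": [-0.17, 0.99, 0.47], "twist": 0, "grip": 0.2}

```text
time_s: 12.9
eef_pos: [0.5179, 0.0385, 0.2662]
eef_rot: [-61.6, 89.2, -164.6]
wrist_force: [-0.2, 0.4, -1.2]
opening: 0.0233
```

```bash
python3 - <<'E'
from cup import *
st=bot.read_state(); print(st['eef_pos'],st['opening'],st['joint_velocities'].round(1),st['wrist_force'])
z=np.load('w5.npz'); C=cam('wrist',dict(eef_pos=z['p'],eef_rot=z['r'])); P=pts(C,z['d'])
m=((P[...,2]>.06)&(P[...,2]<.068)).astype(np.uint8); n,l,s,c=cv2.connectedComponentsWithStats(m)
for i in range(1,n):
    if s[i,4]>150:
        (x,y),r=cv2.minEnclosingCircle(P[l==i][:,:2].astype(np.float32)); print(c[i].round(),s[i],round(x,4),round(y,4),round(r,4))
E
```

```text
[0.51793651 0.03847743 0.26621194] 0.02331024510435662 [17.  -0.8  1.1 -0.4 -0.8 17.3] [-0.17310495  0.3774025  -1.18111967]
[176.  77.] [ 147   47   60   61 2799] 0.5444 -0.1657 0.0094
[314. 314.] [ 265  284  102   65 3779] 0.5698 -0.256 0.02
[134. 360.] [118 350  36  24 225] 0.4922 -0.2641 0.008
[ 21. 411.] [   0  384   53   57 2112] 0.4322 -0.2768 0.0142
```

drive_tool:
  plan:
    - {"delta_pos": [-0.004, 0.08, 0], "twist": 0, "grip": 0.2}
    - {"delta_pos": [-0.004, 0.14, -0.02], "twist": 0, "grip": 0.2}
    - {"delta_pos": [-0.004, 0.18, -0.05], "twist": 0, "grip": 0.2}
    - {"delta_pos": [-0.004, 0.195, -0.07], "twist": 0, "grip": 0.2}
    - {"delta_pos": [-0.004, 0.2, -0.07], "twist": 0, "grip": 0.2}
    - {"delta_pos": [-0.004, 0.2, -0.07], "twist": 0, "grip": 0.2}
    - {"delta_pos": [-0.004, 0.2, -0.07], "twist": 0, "grip": 0.2}
    - {"delta_pos": [-0.004, 0.2, -0.07], "twist": 0, "grip": 0.2}
    - {"delta_pos": [-0.004, 0.2, -0.07], "twist": 0, "grip": 0.2}
    - {"delta_pos": [-0.004, 0.2, -0.07], "twist": 0, "grip": 0.2}

```text
time_s: 14.15
eef_pos: [0.5167, 0.0984, 0.2453]
eef_rot: [-61.3, 89.2, -164.4]
wrist_force: [0.3, -0.5, 0.3]
opening: 0.0235
```

```bash
python3 wl.py w6; python3 - <<'E'
from cup import *
st=bot.read_state(); print(st['joint_velocities'].round(2))
im,d=bot.get_image('scene'); save('s6',cv2.resize(im[150:350,280:480],None,fx=3,fy=3))
E
```

```text
[0.5167 0.0984 0.2453] toolx [-0.0134 -0.0037 -0.9999] F [ 0.3 -0.5  0.3] op 0.023483050364656408 t 14.15 tipc [0.5158 0.0981 0.1727]
[ 0.08 -0.03 -0.02 -0.01 -0.16 -0.11]
```

View pics/w6.png

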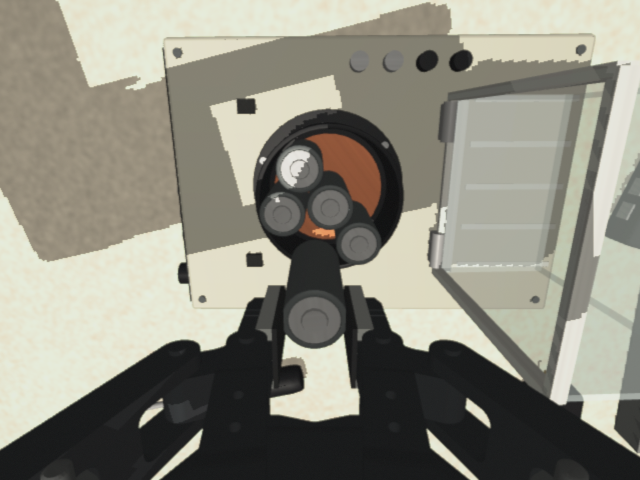

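View pics/s6.png

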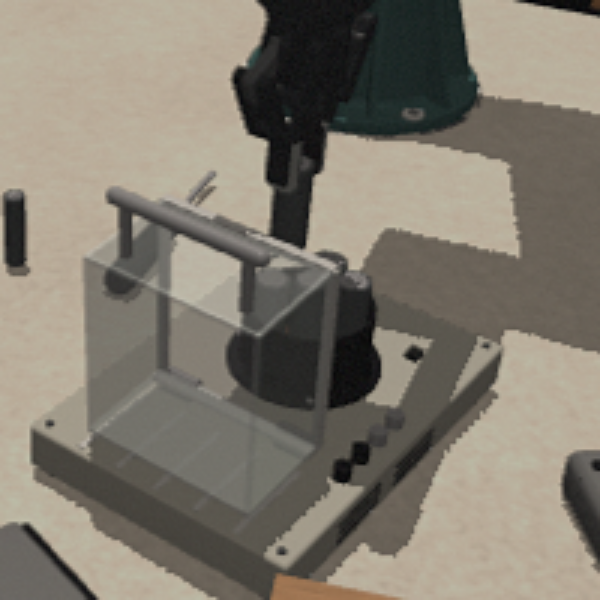

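```bash
cat > cc.py <<'E'
import sys
from cup import *
# cells in cup from a wrist shot: top faces by height mask; plus held cell
n=sys.argv[1]; z=np.load(n+'.npz'); C=cam('wrist',dict(eef_pos=z['p'],eef_rot=z['r'])); P=pts(C,z['d'])
m=((P[...,2]>.103)&(P[...,2]<.115)).astype(np.uint8); k,l,s,c=cv2.connectedComponentsWithStats(cv2.erode(m,np.ones((3,3))))
for i in range(1,k):
    if s[i,4]>200:
        ct=max(cv2.findContours((l==i).astype(np.uint8),cv2.RETR_EXTERNAL,cv2.CHAIN_APPROX_NONE)[0],key=len)
        (u,v),r=cv2.minEnclosingCircle(ct)
        (eu,ev),ax,_=cv2.fitEllipse(ct)
        print(c[i].round(1),s[i,4],'mz',round(float(np.median(P[l==i][:,2])),4),'enc',ray(C,u,v,.1095)[:2].round(4),round(r,1),'ell',ray(C,eu,ev,.1095)[:2].round(4),np.round(ax,1))
zt=z['p'][2]-.1245+.065-0.0  # held top height guess
u,v=np.array([float(a) for a in sys.argv[2:4]]) if len(sys.argv)>2 else (314.5,318.5)
print('held top',ray(C,u,v,zt).round(4))
E
python3 cc.py w6
```

```text
[291.6 189.5] 3099 mz 0.1102 enc [0.5102 0.1379] 46.2 ell [0.5108 0.138 ] [ 44.3 101.9]
[343.7 223.5] 2928 mz 0.1103 enc [0.5352 0.1125] 44.5 ell [0.5346 0.1126] [42.2 99.9]
[509.2 302.8] 623 mz 0.1089 enc [0.6216 0.0425] 49.0 ell [0.619  0.0423] [  7.9 115.1]
held top [0.5155 0.099  0.1858]
```

```bash
sed -i 's/cv2.erode(m,np.ones((3,3)))/cv2.erode(m,cv2.getStructuringElement(cv2.MORPH_ELLIPSE,(int(sys.argv[4]) if len(sys.argv)>4 else 17,)*2))/; s/s\[i,4\]>200/s[i,4]>100/' cc.py
python3 cc.py w6 314.5 318.5 17; python3 - <<'E'
from cup import *
im=np.load('w6.npz')['im']; save('w6c',cv2.resize(im[95:350,225:430],None,fx=2.9,fy=2.3,interpolation=cv2.INTER_CUBIC))
E
```

```text
[301.2 170.4] 592 mz 0.1107 enc [0.5176 0.1476] 16.1 ell [0.5182 0.1469] [27.3 28.5]
[329.1 207.2] 350 mz 0.1107 enc [0.5296 0.124 ] 15.7 ell [0.5287 0.1237] [24.2 28.2]
[281.8 210.5] 367 mz 0.1103 enc [0.5026 0.1267] 15.7 ell [0.5028 0.126 ] [25.7 28. ]
[359.9 233.8] 242 mz 0.1103 enc [0.5411 0.102 ] 13.8 ell [0.5422 0.1039] [14.1 26.9]
held top [0.5155 0.099  0.1858]
```

View pics/w6c.png

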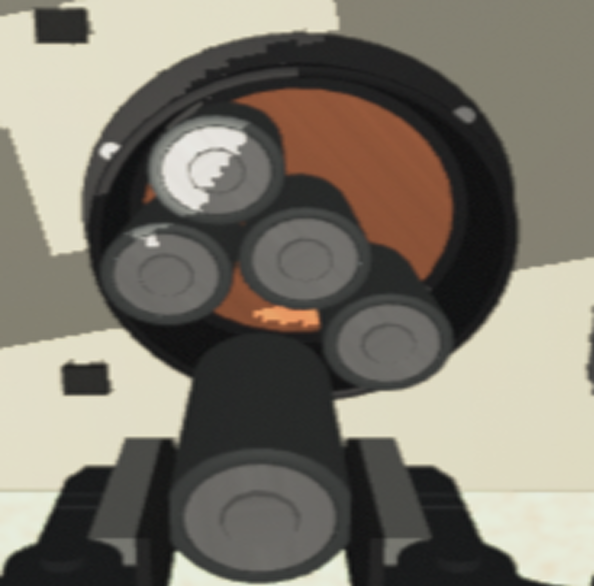

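```bash
python3 - <<'E'
from cup import *
z=np.load('w6.npz'); C=cam('wrist',dict(eef_pos=z['p'],eef_rot=z['r']))
f=lambda u,v:(225+(u+.5)/2.9-.5,95+(v+.5)/2.3-.5)
Q={}
for n,p in dict(b=(215,171),c=(166,273),M=(304,259),a=(388,342)).items():
    Q[n]=ray(C,*f(*p),.110)[:2]; print(n,Q[n].round(4))
M=Q['M']
for n in 'abc': r=Q[n]-M; print(n,np.hypot(*r).round(4),np.degrees(np.arctan2(r[1],r[0])).round(1))
print('held',ray(C,*f(260,517),.1858).round(4))
E
```

```text
b [0.5173 0.1477]
c [0.5022 0.1259]
M [0.5289 0.1233]
a [0.5405 0.099 ]
a 0.0269 -64.5
b 0.027 115.5
c 0.0268 174.5
held [0.5153 0.0986 0.1858]
```

```bash
python3 - <<'E'
from cup import *
z=np.load('w6.npz'); C=cam('wrist',dict(eef_pos=z['p'],eef_rot=z['r'])); P=pts(C,z['d'])
im=z['im']; g=cv2.cvtColor(im,cv2.COLOR_RGB2GRAY)
print([ (v,round(float(P[v,314,1]),4),round(float(P[v,314,2]),4)) for v in range(236,300,4)])
for v in (250,260,270,280):
    row=P[v,285:350]; print(v,[ (round(float(x[0]),3),round(float(x[1]),3),round(float(x[2]),3)) for x in row[[14,22,29,36,44]]])
# fit cylinder section: points on cell side with z in bands -> circle centre (r=13) by least squares
from scipy.optimize import least_squares
m=np.zeros(P.shape[:2],bool); m[240:298,285:345]=1
for lo,hi in((.12,.135),(.135,.15),(.15,.165),(.165,.18)):
    q=P[m&(P[...,2]>lo)&(P[...,2]<hi)&(abs(P[...,0]-.516)<.0145)&(abs(P[...,1]-.1)<.02)]
    if len(q)<30: continue
    s=least_squares(lambda c:np.hypot(q[:,0]-c[0],q[:,1]-c[1])-.013,[.516,.098],loss='soft_l1',f_scale=.0005); print(lo,len(q),s.x.round(4))
E
```

```text
[(236, 0.0902, 0.0463), (240, 0.1114, 0.1252), (244, 0.111, 0.1309), (248, 0.1112, 0.1379), (252, 0.1112, 0.1439), (256, 0.1114, 0.1502), (260, 0.1112, 0.155), (264, 0.1113, 0.1601), (268, 0.1112, 0.1648), (272, 0.1112, 0.1693), (276, 0.1109, 0.1726), (280, 0.111, 0.1769), (284, 0.1112, 0.1813), (288, 0.1114, 0.1856), (292, 0.1099, 0.1857), (296, 0.1079, 0.1849)]
250 [(0.509, 0.11, 0.134), (0.514, 0.111, 0.139), (0.518, 0.111, 0.141), (0.521, 0.11, 0.139), (0.524, 0.107, 0.135)]
260 [(0.51, 0.111, 0.149), (0.515, 0.112, 0.154), (0.518, 0.111, 0.155), (0.521, 0.11, 0.154), (0.524, 0.108, 0.15)]
270 [(0.511, 0.111, 0.162), (0.515, 0.112, 0.166), (0.518, 0.111, 0.166), (0.521, 0.11, 0.166), (0.524, 0.108, 0.163)]
280 [(0.512, 0.111, 0.173), (0.515, 0.112, 0.177), (0.518, 0.111, 0.177), (0.521, 0.11, 0.177), (0.524, 0.108, 0.174)]
0.12 298 [0.5149 0.0985]
0.135 488 [0.515  0.0985]
0.15 628 [0.5151 0.0985]
0.165 808 [0.5152 0.0985]
```

Fitting the held cell's side gives its foot axis at (0.5148, 0.0985) in the wrist frame. The free place is at (0.5134, 0.1012), so I need a shift of about −1, +2.3 mm. I'll lower it just past the neighbours' tops first.

drive_tool:
  plan:
    - {"delta_pos": [-0.004, 0.007, 0], "twist": 0, "grip": 0.2}
    - {"delta_pos": [-0.004, 0.008, 0], "twist": 0, "grip": 0.2}
    - {"delta_pos": [-0.004, 0.008, -0.015], "twist": 0, "grip": 0.2}
    - {"delta_pos": [-0.004, 0.008, -0.03], "twist": 0, "grip": 0.2}
    - {"delta_pos": [-0.004, 0.008, -0.04], "twist": 0, "grip": 0.2}
    - {"delta_pos": [-0.004, 0.008, -0.05], "twist": 0, "grip": 0.2}
    - {"delta_pos": [-0.004, 0.008, -0.06], "twist": 0, "grip": 0.2}
    - {"delta_pos": [-0.004, 0.008, -0.07], "twist": 0, "grip": 0.2}
    - {"delta_pos": [-0.004, 0.008, -0.075], "twist": 0, "grip": 0.2}
    - {"delta_pos": [-0.004, 0.008, -0.075], "twist": 0, "grip": 0.2}

```text
time_s: 15.5
eef_pos: [0.5155, 0.1008, 0.2226]
eef_rot: [-61.5, 89.2, -164.6]
wrist_force: [0.1, -0.0, -0.4]
opening: 0.0241
```

```bash
python3 wl.py w7; python3 - <<'E'
from cup import *
im=np.load('w7.npz')['im']; save('w7c',cv2.resize(im[140:395,215:420],None,fx=2.9,fy=2.3,interpolation=cv2.INTER_CUBIC))
E
```

```text
[0.5155 0.1008 0.2226] toolx [-0.0137 -0.0038 -0.9999] F [ 0.1 -0.  -0.4] op 0.02408973588330596 t 15.5 tipc [0.5145 0.1006 0.15  ]
```

View pics/w7c.png

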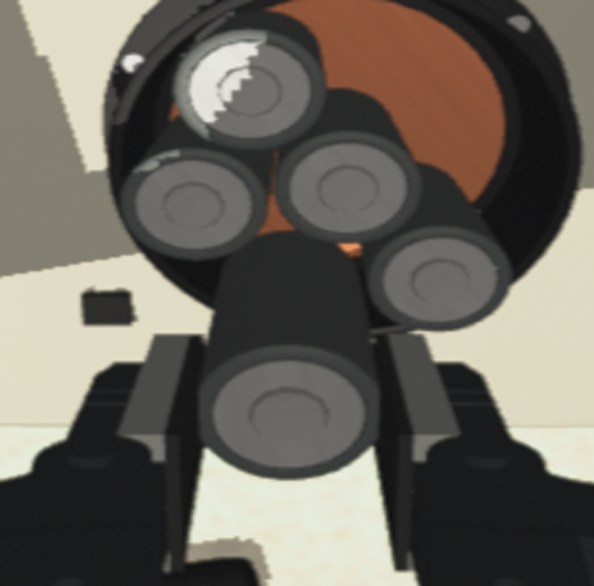

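The foot is 12 mm below the neighbours' tops with no contact force. I'll keep lowering.

drive_tool:
  plan:
    - {"delta_pos": [0, 0, -0.015], "twist": 0, "grip": 0.2}
    - {"delta_pos": [0, 0, -0.03], "twist": 0, "grip": 0.2}
    - {"delta_pos": [0, 0, -0.05], "twist": 0, "grip": 0.2}
    - {"delta_pos": [0, 0, -0.07], "twist": 0, "grip": 0.2}
    - {"delta_pos": [0, 0, -0.09], "twist": 0, "grip": 0.2}
    - {"delta_pos": [0, 0, -0.105], "twist": 0, "grip": 0.2}
    - {"delta_pos": [0, 0, -0.115], "twist": 0, "grip": 0.2}
    - {"delta_pos": [0, 0, -0.125], "twist": 0, "grip": 0.2}
    - {"delta_pos": [0, 0, -0.125], "twist": 0, "grip": 0.2}
    - {"delta_pos": [0, 0, -0.125], "twist": 0, "grip": 0.2}

```text
time_s: 16.8
eef_pos: [0.5156, 0.1009, 0.1854]
eef_rot: [-61.2, 89.2, -164.2]
wrist_force: [-0.1, 0.4, -0.3]
opening: 0.0237
```

```bash
python3 wl.py w8; python3 - <<'E'
from cup import *
im=np.load('w8.npz')['im']; save('w8c',cv2.resize(im[180:435,215:420],None,fx=2.9,fy=2.3,interpolation=cv2.INTER_CUBIC))
E
```

```text
[0.5156 0.1009 0.1854] toolx [-0.0132 -0.0037 -0.9999] F [-0.1  0.4 -0.3] op 0.023734387098666928 t 16.8 tipc [0.5147 0.1006 0.1128]
```

View pics/w8c.png

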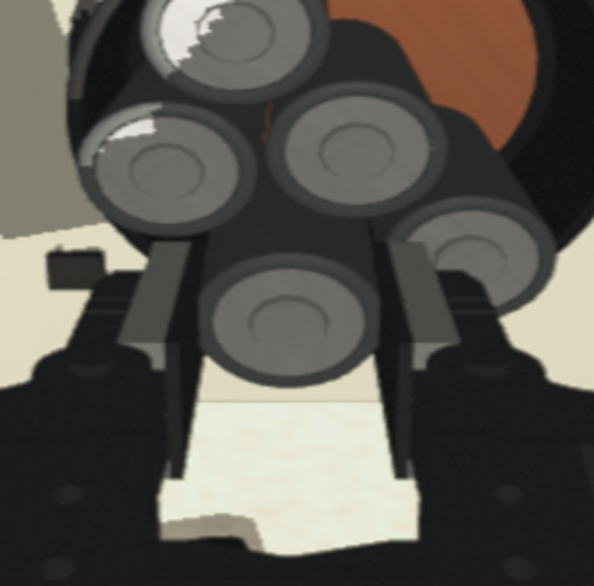

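No contact. I'll open gently so the cell slides the last 15 mm, then rise.

drive_tool:
  plan:
    - {"delta_pos": [0, 0, 0], "twist": 0, "grip": 0.3}
    - {"delta_pos": [0, 0, 0], "twist": 0, "grip": 0.33}
    - {"delta_pos": [0, 0, 0], "twist": 0, "grip": 0.36}
    - {"delta_pos": [0, 0, 0], "twist": 0, "grip": 0.38}
    - {"delta_pos": [0, 0, 0], "twist": 0, "grip": 0.38}
    - {"delta_pos": [0, 0, 0.03], "twist": 0, "grip": 0.4}
    - {"delta_pos": [0, 0, 0.1], "twist": 0, "grip": 0.45}
    - {"delta_pos": [0, 0, 0.2], "twist": 0, "grip": 0.5}
    - {"delta_pos": [0, 0, 0.25], "twist": 0, "grip": 0.5}
    - {"delta_pos": [0, 0, 0.25], "twist": 0, "grip": 0.5}

```text
time_s: 18.1
eef_pos: [0.5164, 0.1009, 0.2616]
eef_rot: [-57.7, 89.4, -160.8]
wrist_force: [-0.8, 0.9, 0.7]
opening: 0.0425
```

```bash
python3 wl.py w9; python3 - <<'E'
from cup import *
im=np.load('w9.npz')['im']; save('w9c',cv2.resize(im[95:350,215:420],None,fx=2.9,fy=2.3,interpolation=cv2.INTER_CUBIC))
E
```

```text
[0.5164 0.1009 0.2616] toolx [-0.0102 -0.0036 -0.9999] F [-0.8  0.9  0.7] op 0.04254532675086892 t 18.1 tipc [0.5156 0.1007 0.189 ]
```

View pics/w9c.png

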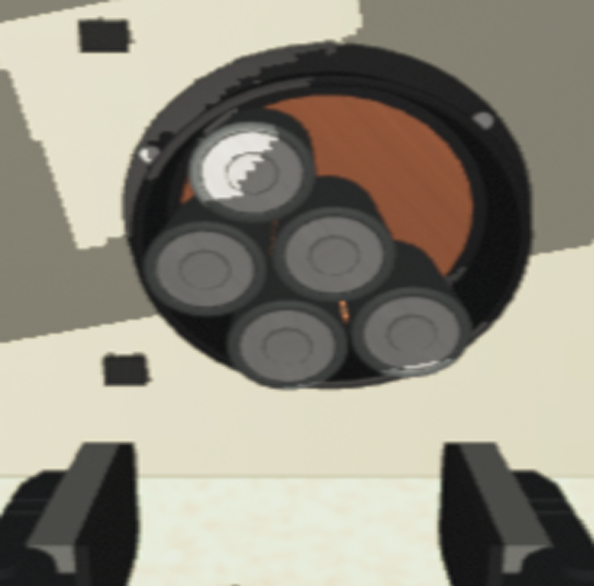

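The first cell is down level with the rest at (287,347). Next is the thick grey cell at top-view (429,285), between the purple and pink ones.

drive_tool:
  plan:
    - {"delta_pos": [-0.02, -0.06, 0], "twist": 0, "grip": 0.5}
    - {"delta_pos": [-0.05, -0.2, 0], "twist": 0, "grip": 0.5}
    - {"delta_pos": [-0.08, -0.36, 0], "twist": 0, "grip": 0.5}
    - {"delta_pos": [-0.12, -0.53, 0], "twist": 0, "grip": 0.5}
    - {"delta_pos": [-0.16, -0.7, 0], "twist": 0, "grip": 0.5}
    - {"delta_pos": [-0.2, -0.84, 0], "twist": 0, "grip": 0.5}
    - {"delta_pos": [-0.22, -0.94, -0.04], "twist": 0, "grip": 0.5}
    - {"delta_pos": [-0.24, -0.98, -0.08], "twist": 0, "grip": 0.5}
    - {"delta_pos": [-0.25, -1, -0.1], "twist": 0, "grip": 0.5}
    - {"delta_pos": [-0.25, -1, -0.1], "twist": 0, "grip": 0.5}

```text
time_s: 19.4
eef_pos: [0.44, -0.1984, 0.2297]
eef_rot: [-67.8, 89.2, -170.9]
wrist_force: [0.2, 0.4, 0.7]
opening: 0.0427
```

```bash
python3 wl.py w10; cat > loose.py <<'E'
import sys
from cup import *
z=np.load(sys.argv[1]+'.npz'); C=cam('wrist',dict(eef_pos=z['p'],eef_rot=z['r'])); P=pts(C,z['d'])
m=((P[...,2]>.055)&(P[...,2]<.075)&(z['d']>.1)).astype(np.uint8); n,l,s,c=cv2.connectedComponentsWithStats(m)
for i in range(1,n):
    if s[i,4]>150:
        (x,y),r=cv2.minEnclosingCircle(P[l==i][:,:2].astype(np.float32)); print(c[i].round(),s[i],round(x,4),round(y,4),round(r,4),z['im'][l==i].mean(0).round())
E
python3 loose.py w10
```

```text
[ 0.44   -0.1984  0.2297] toolx [-0.0142 -0.0023 -0.9999] F [0.2 0.4 0.7] op 0.04265266604376846 t 19.4 tipc [ 0.4389 -0.1986  0.1571]
[331. 150.] [317 136  30  30 695] 0.4599 -0.1459 0.009 [74. 74. 71.]
[472. 151.] [454 136  36  31 851] 0.5441 -0.1659 0.0094 [78. 79. 75.]
[424. 317.] [407 301  31  35 677] 0.4957 -0.274 0.0133 [101.  56. 116.]
[333. 340.] [ 315  321   37   39 1138] 0.4326 -0.2772 0.0137 [109. 108. 104.]
[453. 433.] [444 419  24  26 362] 0.509 -0.3734 0.0136 [115. 114. 110.]
```

View pics/w10.png

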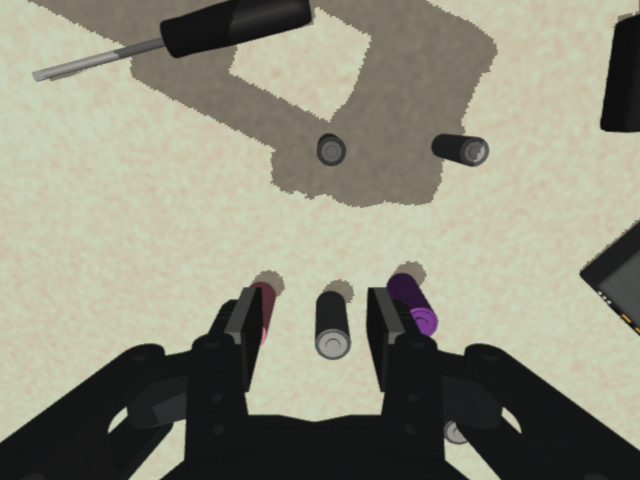

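drive_tool:
  plan:
    - {"delta_pos": [-0.01, -0.07, 0], "twist": 0, "grip": 0.44}
    - {"delta_pos": [-0.02, -0.17, -0.03], "twist": 0, "grip": 0.44}
    - {"delta_pos": [-0.02, -0.24, -0.1], "twist": 0, "grip": 0.44}
    - {"delta_pos": [-0.02, -0.263, -0.18], "twist": 0, "grip": 0.44}
    - {"delta_pos": [-0.02, -0.263, -0.26], "twist": 0, "grip": 0.44}
    - {"delta_pos": [-0.02, -0.263, -0.32], "twist": 0, "grip": 0.44}
    - {"delta_pos": [-0.02, -0.263, -0.352], "twist": 0, "grip": 0.44}
    - {"delta_pos": [-0.02, -0.263, -0.352], "twist": 0, "grip": 0.38}
    - {"delta_pos": [-0.02, -0.263, -0.352], "twist": 0, "grip": 0.3}
    - {"delta_pos": [-0.02, -0.263, -0.352], "twist": 0, "grip": 0.2}

```text
time_s: 20.7
eef_pos: [0.4349, -0.2774, 0.1253]
eef_rot: [-60.2, 89.3, -163.2]
wrist_force: [-0.8, -0.1, -0.7]
opening: 0.0236
```

```bash
python3 wl.py w11
```

```text
[ 0.4349 -0.2774  0.1253] toolx [-0.0121 -0.0037 -0.9999] F [-0.8 -0.1 -0.7] op 0.02361201274232768 t 20.7 tipc [ 0.434  -0.2777  0.0527]
```

View pics/w11.png

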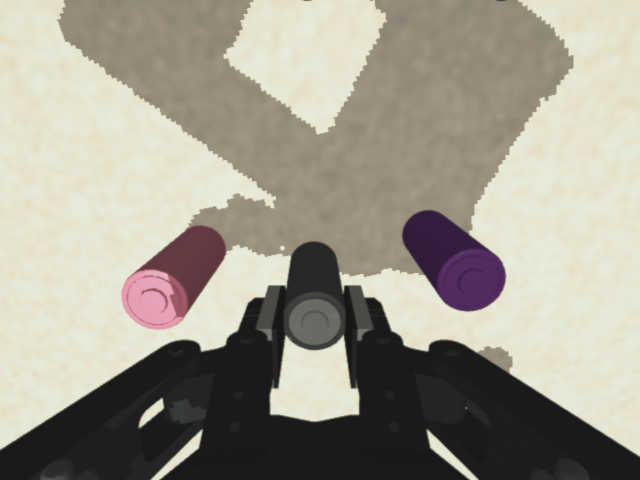

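Gripped (23.6 mm); the pink and purple ones are untouched. While it's held I'll work out the next place from the earlier picture w9.

```bash
python3 - <<'E'
from cup import *
z=np.load('w9.npz'); C=cam('wrist',dict(eef_pos=z['p'],eef_rot=z['r']))
f=lambda u,v:(215+(u+.5)/2.9-.5,95+(v+.5)/2.3-.5)
Q={}
for n,p in dict(n=(287,347),a=(411,332),M=(334,255),c=(206,268),b=(252,173)).items():
    Q[n]=ray(C,*f(*p),.110)[:2]
M=Q['M']; print('M',M.round(4))
for n in 'nabc': r=Q[n]-M; print(n,Q[n].round(4),np.hypot(*r).round(4),np.degrees(np.arctan2(r[1],r[0])).round(1))
E
```

```text
M [0.5291 0.1231]
n [0.5139 0.1007] 0.0271 -124.1
a [0.5405 0.099 ] 0.0267 -64.8
b [0.5176 0.1476] 0.027 115.2
c [0.5024 0.1257] 0.0268 174.5
```

Wrist and robot frames agree: the first cell ended up 0.1 mm off its target. The next place is at (0.556, 0.121), close to the open hood. I'll turn the jaws +57° during transit so the knuckles stay clear of it and the camera faces forward.

drive_tool:
  plan:
    - {"delta_pos": [0, 0, 0.05], "twist": 0, "grip": 0.2}
    - {"delta_pos": [0, 0, 0.16], "twist": 0, "grip": 0.2}
    - {"delta_pos": [0.01, 0.03, 0.29], "twist": 0.1, "grip": 0.2}
    - {"delta_pos": [0.04, 0.13, 0.39], "twist": 0.25, "grip": 0.2}
    - {"delta_pos": [0.09, 0.29, 0.42], "twist": 0.42, "grip": 0.2}
    - {"delta_pos": [0.14, 0.47, 0.42], "twist": 0.6, "grip": 0.2}
    - {"delta_pos": [0.2, 0.65, 0.42], "twist": 0.77, "grip": 0.2}
    - {"delta_pos": [0.24, 0.8, 0.42], "twist": 0.9, "grip": 0.2}
    - {"delta_pos": [0.27, 0.88, 0.42], "twist": 0.97, "grip": 0.2}
    - {"delta_pos": [0.28, 0.9, 0.42], "twist": 1, "grip": 0.2}

```text
time_s: 22.0
eef_pos: [0.5193, -0.0061, 0.2524]
eef_rot: [-55.1, 89.3, -129.4]
wrist_force: [-0.7, -0.4, -0.9]
opening: 0.0236
```

drive_tool:
  plan:
    - {"delta_pos": [0.01, 0.05, 0], "twist": 0.12, "grip": 0.2}
    - {"delta_pos": [0.04, 0.15, 0], "twist": 0.3, "grip": 0.2}
    - {"delta_pos": [0.075, 0.27, 0], "twist": 0.48, "grip": 0.2}
    - {"delta_pos": [0.1, 0.36, 0], "twist": 0.66, "grip": 0.2}
    - {"delta_pos": [0.118, 0.41, -0.01], "twist": 0.82, "grip": 0.2}
    - {"delta_pos": [0.124, 0.428, -0.013], "twist": 0.94, "grip": 0.2}
    - {"delta_pos": [0.124, 0.428, -0.013], "twist": 1, "grip": 0.2}
    - {"delta_pos": [0.124, 0.428, -0.013], "twist": 1, "grip": 0.2}
    - {"delta_pos": [0.124, 0.428, -0.013], "twist": 1, "grip": 0.2}
    - {"delta_pos": [0.124, 0.428, -0.013], "twist": 1, "grip": 0.2}

```text
time_s: 23.25
eef_pos: [0.5564, 0.122, 0.2486]
eef_rot: [-55.2, 89.3, -100.8]
wrist_force: [1.1, 0.1, -0.4]
opening: 0.0239
```

```bash
python3 wl.py w12; python3 - <<'E'
from cup import *
im=np.load('w12.npz')['im']; save('w12c',cv2.resize(im[95:350,185:420],None,fx=2.9,fy=2.3,interpolation=cv2.INTER_CUBIC))
E
```

```text
[0.5564 0.122  0.2486] toolx [-0.0022 -0.0116 -0.9999] F [ 1.1  0.1 -0.4] op 0.023908762989009784 t 23.25 tipc [0.5562 0.1211 0.176 ]
```

View pics/w12.png

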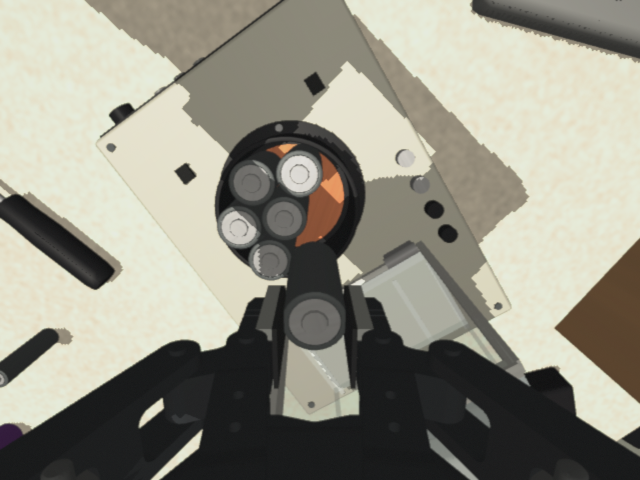

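View pics/w12c.png

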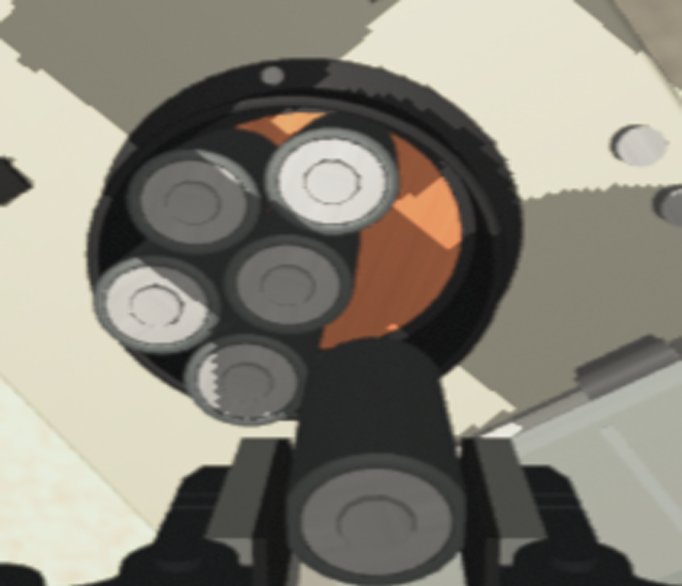

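```bash
cat > meas.py <<'E'
import sys,json
from cup import *
from scipy.optimize import least_squares
def run(n,ox,oy,but,held_guess,foot,box):
    z=np.load(n+'.npz'); C=cam('wrist',dict(eef_pos=z['p'],eef_rot=z['r'])); P=pts(C,z['d'])
    Q={k:ray(C,ox+(u+.5)/2.9-.5,oy+(v+.5)/2.3-.5,.110)[:2] for k,(u,v) in but.items()}
    M=Q['M']; print('M',M.round(4))
    for k in Q:
        if k!='M': r=Q[k]-M; print(k,Q[k].round(4),np.hypot(*r).round(4),np.degrees(np.arctan2(r[1],r[0])).round(1))
    if held_guess is None: return
    m=np.zeros(P.shape[:2],bool); m[box[0]:box[1],box[2]:box[3]]=1
    for lo in (.002,.017,.032):
        q=P[m&(P[...,2]>foot+lo)&(P[...,2]<foot+lo+.015)&(np.hypot(P[...,0]-held_guess[0],P[...,1]-held_guess[1])<.018)]
        if len(q)<30: continue
        s=least_squares(lambda c:np.hypot(q[:,0]-c[0],q[:,1]-c[1])-.013,held_guess,loss='soft_l1',f_scale=.0005); print('held z',round(foot+lo,3),len(q),s.x.round(4))
E
python3 - <<'E'
from meas import *
run('w12',185,95,dict(M=(288,284),a=(247,381),n=(155,305),c=(192,202),b=(331,181)),[.556,.1205],.1233,(238,298,285,345))
E
```

```text
M [0.5288 0.1234]
a [0.5404 0.0988] 0.0272 -64.9
n [0.5137 0.1009] 0.0271 -124.0
c [0.5018 0.1254] 0.0271 175.7
b [0.5173 0.1477] 0.0269 115.3
held z 0.125 376 [0.556  0.1202]
held z 0.14 513 [0.5561 0.1204]
held z 0.155 653 [0.5564 0.1205]
```

The held foot at (0.556, 0.120) is within 1 mm of the place at (0.5557, 0.1212). I'll nudge +1 mm in y and lower.

drive_tool:
  plan:
    - {"delta_pos": [0, 0.003, -0.01], "twist": 0, "grip": 0.2}
    - {"delta_pos": [0, 0.003, -0.025], "twist": 0, "grip": 0.2}
    - {"delta_pos": [0, 0.003, -0.05], "twist": 0, "grip": 0.2}
    - {"delta_pos": [0, 0.003, -0.075], "twist": 0, "grip": 0.2}
    - {"delta_pos": [0, 0.003, -0.1], "twist": 0, "grip": 0.2}
    - {"delta_pos": [0, 0.003, -0.13], "twist": 0, "grip": 0.2}
    - {"delta_pos": [0, 0.003, -0.16], "twist": 0, "grip": 0.2}
    - {"delta_pos": [0, 0.003, -0.19], "twist": 0, "grip": 0.2}
    - {"delta_pos": [0, 0.003, -0.205], "twist": 0, "grip": 0.2}
    - {"delta_pos": [0, 0.003, -0.21], "twist": 0, "grip": 0.2}

```text
time_s: 24.55
eef_pos: [0.5563, 0.1229, 0.1852]
eef_rot: [-57.3, 89.3, -102.9]
wrist_force: [-0.2, 0.7, -1.3]
opening: 0.0238
```

```bash
python3 wl.py w13
```

```text
[0.5563 0.1229 0.1852] toolx [-0.0027 -0.0116 -0.9999] F [-0.2  0.7 -1.3] op 0.023813505258235904 t 24.55 tipc [0.5561 0.1221 0.1126]
```

View pics/w13.png

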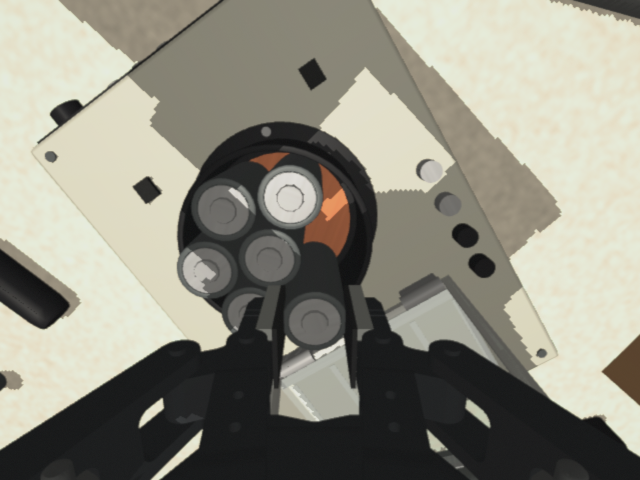

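It went in without force. I'll release and rise.

drive_tool:
  plan:
    - {"delta_pos": [0, 0, 0], "twist": 0, "grip": 0.3}
    - {"delta_pos": [0, 0, 0], "twist": 0, "grip": 0.33}
    - {"delta_pos": [0, 0, 0], "twist": 0, "grip": 0.36}
    - {"delta_pos": [0, 0, 0], "twist": 0, "grip": 0.38}
    - {"delta_pos": [0, 0, 0], "twist": 0, "grip": 0.38}
    - {"delta_pos": [0, 0, 0.03], "twist": 0, "grip": 0.4}
    - {"delta_pos": [0, 0, 0.1], "twist": 0, "grip": 0.45}
    - {"delta_pos": [0, 0, 0.2], "twist": 0, "grip": 0.5}
    - {"delta_pos": [0, 0, 0.25], "twist": 0, "grip": 0.5}
    - {"delta_pos": [0, 0, 0.25], "twist": 0, "grip": 0.5}

```text
time_s: 25.85
eef_pos: [0.5571, 0.123, 0.2616]
eef_rot: [-42.5, 89.4, -88.1]
wrist_force: [0.4, 0.2, -0.7]
opening: 0.0426
```

```bash
python3 wl.py w14; python3 - <<'E'
from cup import *
im=np.load('w14.npz')['im']; save('w14c',cv2.resize(im[95:350,185:420],None,fx=2.9,fy=2.3,interpolation=cv2.INTER_CUBIC))
E
```

```text
[0.5571 0.123  0.2616] toolx [ 4.000e-04 -1.130e-02 -9.999e-01] F [ 0.4  0.2 -0.7] op 0.04259478677589072 t 25.85 tipc [0.5571 0.1222 0.189 ]
```

View pics/w14c.png

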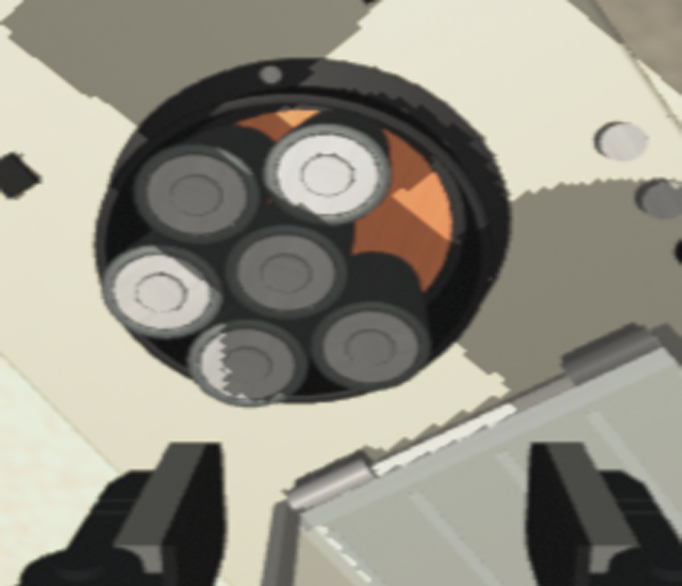

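Second cell is down at (370,347). Now the third thick cell, at top-view (465,254), standing on its own.

drive_tool:
  plan:
    - {"delta_pos": [-0.01, -0.06, 0], "twist": 0, "grip": 0.5}
    - {"delta_pos": [-0.02, -0.2, 0], "twist": 0, "grip": 0.5}
    - {"delta_pos": [-0.04, -0.36, 0], "twist": 0, "grip": 0.5}
    - {"delta_pos": [-0.06, -0.53, 0], "twist": 0, "grip": 0.5}
    - {"delta_pos": [-0.08, -0.7, 0], "twist": 0, "grip": 0.5}
    - {"delta_pos": [-0.09, -0.86, 0], "twist": 0, "grip": 0.5}
    - {"delta_pos": [-0.1, -1, 0], "twist": 0, "grip": 0.5}
    - {"delta_pos": [-0.1, -1, 0], "twist": 0, "grip": 0.5}
    - {"delta_pos": [-0.1, -1, 0], "twist": 0, "grip": 0.5}
    - {"delta_pos": [-0.1, -1, 0], "twist": 0, "grip": 0.5}

```text
time_s: 27.15
eef_pos: [0.5259, -0.1761, 0.26]
eef_rot: [-59.0, 89.4, -104.6]
wrist_force: [0.7, 0.6, -0.3]
opening: 0.0428
```

drive_tool:
  plan:
    - {"delta_pos": [-0.01, -0.06, -0.02], "twist": 0, "grip": 0.5}
    - {"delta_pos": [-0.03, -0.19, -0.06], "twist": 0, "grip": 0.5}
    - {"delta_pos": [-0.04, -0.34, -0.1], "twist": 0, "grip": 0.5}
    - {"delta_pos": [-0.05, -0.48, -0.14], "twist": 0, "grip": 0.5}
    - {"delta_pos": [-0.05, -0.58, -0.18], "twist": 0, "grip": 0.5}
    - {"delta_pos": [-0.05, -0.64, -0.2], "twist": 0, "grip": 0.5}
    - {"delta_pos": [-0.05, -0.66, -0.2], "twist": 0, "grip": 0.5}
    - {"delta_pos": [-0.05, -0.66, -0.2], "twist": 0, "grip": 0.5}
    - {"delta_pos": [-0.05, -0.66, -0.2], "twist": 0, "grip": 0.5}
    - {"delta_pos": [-0.05, -0.66, -0.2], "twist": 0, "grip": 0.5}

```text
time_s: 28.4
eef_pos: [0.5112, -0.3733, 0.2004]
eef_rot: [-57.2, 89.4, -102.7]
wrist_force: [-0.1, 0.2, -0.4]
opening: 0.0427
```

```bash
python3 wl.py w15; python3 loose.py w15; python3 - <<'E'
from meas import *
run('w14',185,95,dict(M=(287,272),a=(247,365),n=(161,292),c=(196,194),b=(327,175),d=(370,347)),None,0,0)
E
```

```text
[ 0.5112 -0.3733  0.2004] toolx [-0.0025 -0.011  -0.9999] F [-0.1  0.2 -0.4] op 0.04266026204437282 t 28.4 tipc [ 0.511  -0.3741  0.1278]
[426. 103.] [ 399   77   55   53 2262] 0.4944 -0.2748 0.0132 [ 99.  57. 114.]
[317. 250.] [ 295  227   44   47 1642] 0.5109 -0.3728 0.0133 [75. 75. 72.]
M [0.529  0.1235]
a [0.5405 0.0985] 0.0275 -65.2
n [0.5139 0.101 ] 0.0271 -124.0
c [0.5019 0.1256] 0.0272 175.7
b [0.5175 0.1476] 0.0267 115.5
d [0.5558 0.1208] 0.0269 -5.9
```

View pics/w15.png

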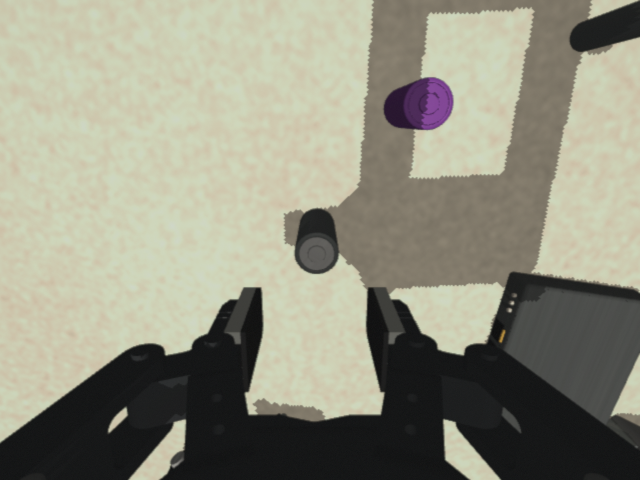

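Wrist view: grey thick cell (r 13 mm) alone at (317,250). I'll lower and grip.

drive_tool:
  plan:
    - {"delta_pos": [0.001, 0.003, -0.03], "twist": 0, "grip": 0.5}
    - {"delta_pos": [0.001, 0.003, -0.09], "twist": 0, "grip": 0.5}
    - {"delta_pos": [0.001, 0.003, -0.16], "twist": 0, "grip": 0.5}
    - {"delta_pos": [0.001, 0.003, -0.22], "twist": 0, "grip": 0.5}
    - {"delta_pos": [0.001, 0.003, -0.25], "twist": 0, "grip": 0.5}
    - {"delta_pos": [0.001, 0.003, -0.254], "twist": 0, "grip": 0.45}
    - {"delta_pos": [0.001, 0.003, -0.254], "twist": 0, "grip": 0.38}
    - {"delta_pos": [0.001, 0.003, -0.254], "twist": 0, "grip": 0.3}
    - {"delta_pos": [0.001, 0.003, -0.254], "twist": 0, "grip": 0.2}
    - {"delta_pos": [0.001, 0.003, -0.254], "twist": 0, "grip": 0.2}

```text
time_s: 29.7
eef_pos: [0.5119, -0.3729, 0.125]
eef_rot: [-50.7, 89.3, -96.2]
wrist_force: [0.5, -1.6, 4.9]
opening: 0.0239
```

drive_tool:
  plan:
    - {"delta_pos": [0, 0, 0.05], "twist": 0, "grip": 0.2}
    - {"delta_pos": [0, 0, 0.16], "twist": 0, "grip": 0.2}
    - {"delta_pos": [0, 0.03, 0.29], "twist": 0, "grip": 0.2}
    - {"delta_pos": [0.01, 0.13, 0.39], "twist": 0, "grip": 0.2}
    - {"delta_pos": [0.02, 0.29, 0.42], "twist": 0, "grip": 0.2}
    - {"delta_pos": [0.03, 0.47, 0.42], "twist": 0, "grip": 0.2}
    - {"delta_pos": [0.04, 0.65, 0.42], "twist": 0, "grip": 0.2}
    - {"delta_pos": [0.05, 0.82, 0.42], "twist": 0, "grip": 0.2}
    - {"delta_pos": [0.06, 0.95, 0.42], "twist": 0, "grip": 0.2}
    - {"delta_pos": [0.06, 1, 0.42], "twist": 0, "grip": 0.2}

```text
time_s: 30.95
eef_pos: [0.5296, -0.0709, 0.2517]
eef_rot: [-49.8, 89.3, -95.2]
wrist_force: [0.1, 0.2, 0.1]
opening: 0.0237
```

drive_tool:
  plan:
    - {"delta_pos": [0.005, 0.08, 0], "twist": 0, "grip": 0.2}
    - {"delta_pos": [0.015, 0.22, 0], "twist": 0, "grip": 0.2}
    - {"delta_pos": [0.025, 0.38, 0], "twist": 0, "grip": 0.2}
    - {"delta_pos": [0.035, 0.53, 0], "twist": 0, "grip": 0.2}
    - {"delta_pos": [0.045, 0.65, 0], "twist": 0, "grip": 0.2}
    - {"delta_pos": [0.05, 0.71, -0.005], "twist": 0, "grip": 0.2}
    - {"delta_pos": [0.05, 0.727, -0.01], "twist": 0, "grip": 0.2}
    - {"delta_pos": [0.05, 0.727, -0.01], "twist": 0, "grip": 0.2}
    - {"delta_pos": [0.05, 0.727, -0.01], "twist": 0, "grip": 0.2}
    - {"delta_pos": [0.05, 0.727, -0.01], "twist": 0, "grip": 0.2}

```text
time_s: 32.2
eef_pos: [0.5447, 0.1463, 0.2487]
eef_rot: [-49.9, 89.3, -95.3]
wrist_force: [-0.6, 0.2, -1.7]
opening: 0.0239
```

```bash
python3 wl.py w16; python3 - <<'E'
from cup import *
im=np.load('w16.npz')['im']; save('w16c',cv2.resize(im[95:350,185:420],None,fx=2.9,fy=2.3,interpolation=cv2.INTER_CUBIC))
E
```

```text
[0.5447 0.1463 0.2487] toolx [-0.0011 -0.0121 -0.9999] F [-0.6  0.2 -1.7] op 0.0239106603882492 t 32.2 tipc [0.5446 0.1454 0.1761]
```

View pics/w16c.png

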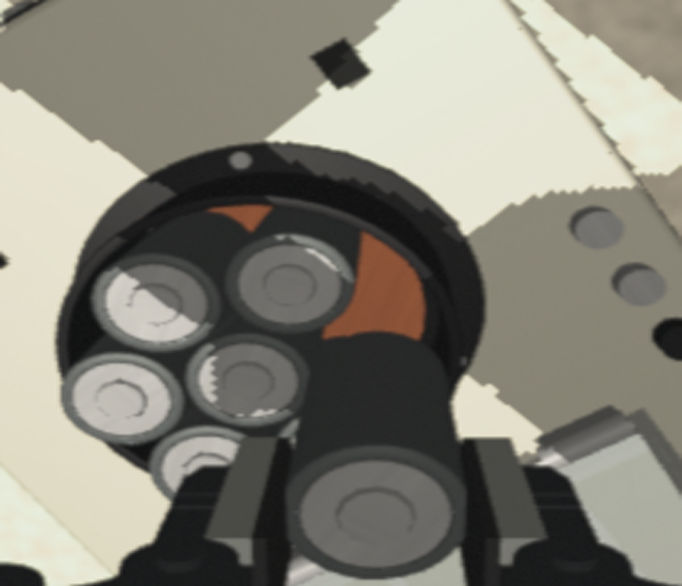

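```bash
python3 - <<'E'
from meas import *
run('w16',185,95,dict(M=(245,382),n=(120,399),c=(154,303),b=(290,284)),[.5445,.145],.1237,(238,298,285,345))
E
```

```text
M [0.5288 0.1224]
n [0.5137 0.1009] 0.0263 -125.0
c [0.5017 0.1253] 0.0273 174.0
b [0.5175 0.1478] 0.0278 113.9
held z 0.126 373 [0.5438 0.146 ]
held z 0.141 497 [0.5438 0.1461]
held z 0.156 634 [0.5439 0.1461]
```

The held foot is at (0.5438, 0.146). The last place, opposite the first cell through the cup centre, is at (0.544, 0.1453). I'll lower in two stages, as this is the tight one.

drive_tool:
  plan:
    - {"delta_pos": [0, -0.002, -0.01], "twist": 0, "grip": 0.2}
    - {"delta_pos": [0, -0.002, -0.02], "twist": 0, "grip": 0.2}
    - {"delta_pos": [0, -0.002, -0.035], "twist": 0, "grip": 0.2}
    - {"delta_pos": [0, -0.002, -0.045], "twist": 0, "grip": 0.2}
    - {"delta_pos": [0, -0.002, -0.055], "twist": 0, "grip": 0.2}
    - {"delta_pos": [0, -0.002, -0.065], "twist": 0, "grip": 0.2}
    - {"delta_pos": [0, -0.002, -0.075], "twist": 0, "grip": 0.2}
    - {"delta_pos": [0, -0.002, -0.085], "twist": 0, "grip": 0.2}
    - {"delta_pos": [0, -0.002, -0.085], "twist": 0, "grip": 0.2}
    - {"delta_pos": [0, -0.002, -0.085], "twist": 0, "grip": 0.2}

```text
time_s: 33.5
eef_pos: [0.5447, 0.1459, 0.2233]
eef_rot: [-49.5, 89.3, -94.9]
wrist_force: [0.1, -1.1, -0.2]
opening: 0.0237
```

```bash
python3 wl.py w17; python3 - <<'E'
from cup import *
im=np.load('w17.npz')['im']; save('w17c',cv2.resize(im[140:395,185:420],None,fx=2.9,fy=2.3,interpolation=cv2.INTER_CUBIC))
E
```

```text
[0.5447 0.1459 0.2233] toolx [-0.001  -0.0121 -0.9999] F [ 0.1 -1.1 -0.2] op 0.023749798441529912 t 33.5 tipc [0.5446 0.145  0.1507]
```

View pics/w17c.png

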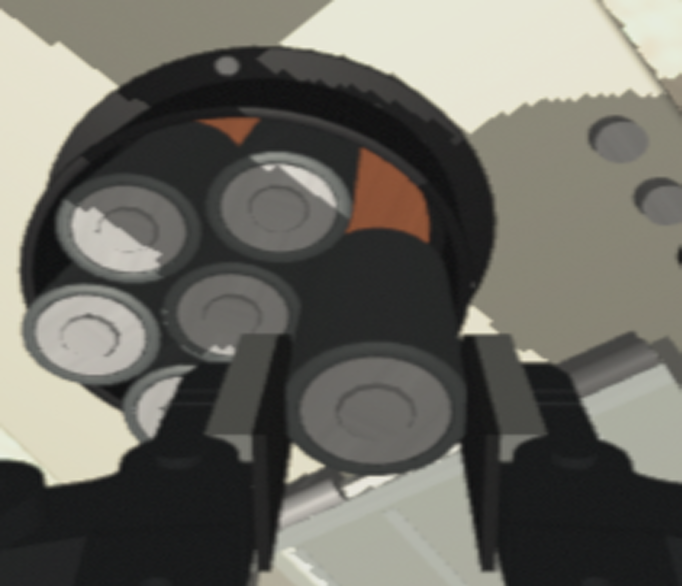

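The foot is in among the neighbours with no force. I'll continue down.

drive_tool:
  plan:
    - {"delta_pos": [0, 0, -0.015], "twist": 0, "grip": 0.2}
    - {"delta_pos": [0, 0, -0.03], "twist": 0, "grip": 0.2}
    - {"delta_pos": [0, 0, -0.05], "twist": 0, "grip": 0.2}
    - {"delta_pos": [0, 0, -0.07], "twist": 0, "grip": 0.2}
    - {"delta_pos": [0, 0, -0.09], "twist": 0, "grip": 0.2}
    - {"delta_pos": [0, 0, -0.105], "twist": 0, "grip": 0.2}
    - {"delta_pos": [0, 0, -0.117], "twist": 0, "grip": 0.2}
    - {"delta_pos": [0, 0, -0.127], "twist": 0, "grip": 0.2}
    - {"delta_pos": [0, 0, -0.127], "twist": 0, "grip": 0.2}
    - {"delta_pos": [0, 0, -0.127], "twist": 0, "grip": 0.2}

```text
time_s: 34.8
eef_pos: [0.5449, 0.1459, 0.1854]
eef_rot: [-47.5, 89.3, -93.0]
wrist_force: [-0.0, -0.2, -0.4]
opening: 0.0238
```

```bash
python3 wl.py w18
```

```text
[0.5449 0.1459 0.1854] toolx [-6.000e-04 -1.200e-02 -9.999e-01] F [-0.  -0.2 -0.4] op 0.023798564198156676 t 34.8 tipc [0.5448 0.145  0.1128]
```

View pics/w18.png

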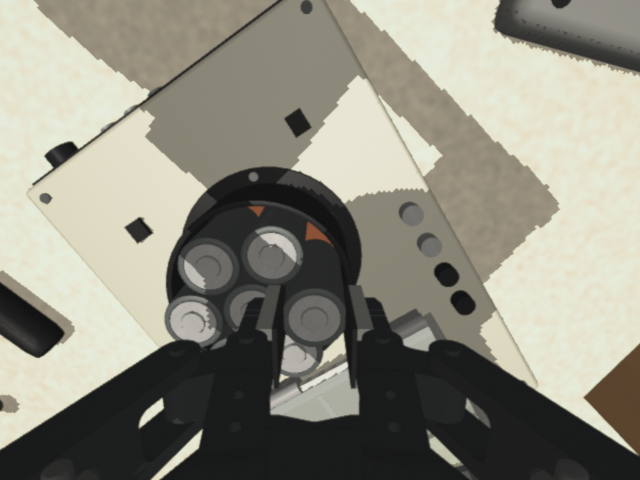

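drive_tool:
  plan:
    - {"delta_pos": [0, 0, 0], "twist": 0, "grip": 0.3}
    - {"delta_pos": [0, 0, 0], "twist": 0, "grip": 0.33}
    - {"delta_pos": [0, 0, 0], "twist": 0, "grip": 0.36}
    - {"delta_pos": [0, 0, 0], "twist": 0, "grip": 0.38}
    - {"delta_pos": [0, 0, 0], "twist": 0, "grip": 0.38}
    - {"delta_pos": [0, 0, 0.03], "twist": 0, "grip": 0.4}
    - {"delta_pos": [0, 0, 0.12], "twist": 0, "grip": 0.4}
    - {"delta_pos": [0, 0, 0.26], "twist": 0, "grip": 0.4}
    - {"delta_pos": [0, 0, 0.35], "twist": 0, "grip": 0.4}
    - {"delta_pos": [0, 0, 0.35], "twist": 0, "grip": 0.4}

```text
time_s: 36.1
eef_pos: [0.5464, 0.1461, 0.2934]
eef_rot: [-19.1, 89.3, -64.5]
wrist_force: [-0.2, 0.2, -0.0]
opening: 0.0341
```

```bash
python3 wl.py w19; python3 - <<'E'
from cup import *
im=np.load('w19.npz')['im']; save('w19c',cv2.resize(im[95:350,185:420],None,fx=2.9,fy=2.3,interpolation=cv2.INTER_CUBIC))
E
```

```text
[0.5464 0.1461 0.2934] toolx [ 0.0053 -0.0111 -0.9999] F [-0.2  0.2 -0. ] op 0.03411450450698523 t 36.1 tipc [0.5468 0.1453 0.2208]
```

View pics/w19c.png

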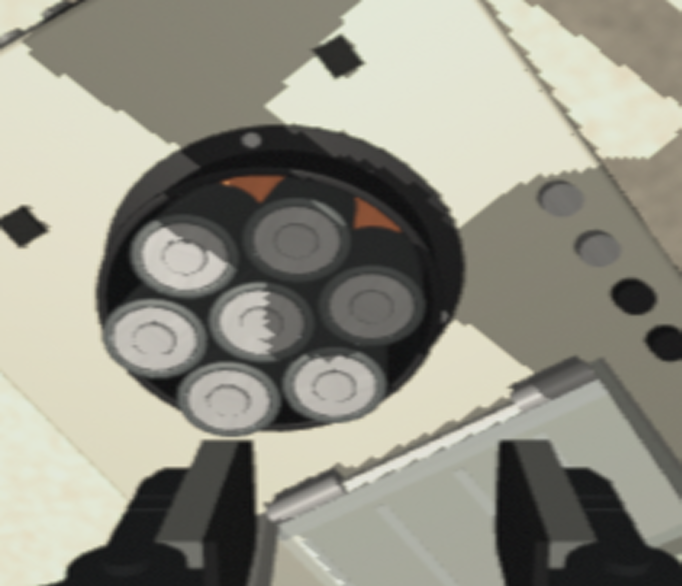

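The cup now holds one cell in the middle and six round it. I'll check heights from the depth image and move to the bar, turning the jaws back.

```bash
python3 - <<'E'
from meas import *
B=dict(M=(264,321),a=(228,400),n=(155,338),c=(185,257),b=(296,241),d=(334,385),e=(371,306))
run('w19',185,95,B,None,0,0)
z=np.load('w19.npz'); C=cam('wrist',dict(eef_pos=z['p'],eef_rot=z['r'])); P=pts(C,z['d'])
for k,(u,v) in B.items():
    u=int(185+u/2.9);v=int(95+v/2.3); print(k,np.median(P[v-6:v+7,u-6:u+7,2]).round(4))
E
```

```text
M [0.5291 0.124 ]
a [0.5404 0.0987] 0.0277 -66.0
n [0.514  0.1013] 0.0273 -123.8
c [0.5023 0.1255] 0.0269 176.7
b [0.5176 0.1475] 0.0262 116.1
d [0.5557 0.1208] 0.0267 -6.8
e [0.5442 0.1455] 0.0263 55.0
M 0.1112
a 0.1113
n 0.1112
c 0.1112
b 0.1113
d 0.1113
e 0.1113
```

drive_tool:
  plan:
    - {"delta_pos": [0, 0, 0.05], "twist": -0.1, "grip": 0.4}
    - {"delta_pos": [0.02, -0.01, 0.11], "twist": -0.22, "grip": 0.4}
    - {"delta_pos": [0.08, -0.04, 0.15], "twist": -0.36, "grip": 0.4}
    - {"delta_pos": [0.16, -0.07, 0.15], "twist": -0.5, "grip": 0.4}
    - {"delta_pos": [0.24, -0.11, 0.15], "twist": -0.64, "grip": 0.4}
    - {"delta_pos": [0.32, -0.14, 0.15], "twist": -0.77, "grip": 0.4}
    - {"delta_pos": [0.39, -0.17, 0.15], "twist": -0.88, "grip": 0.4}
    - {"delta_pos": [0.44, -0.19, 0.15], "twist": -0.96, "grip": 0.4}
    - {"delta_pos": [0.46, -0.2, 0.15], "twist": -1, "grip": 0.4}
    - {"delta_pos": [0.46, -0.2, 0.15], "twist": -1, "grip": 0.4}

```text
time_s: 37.4
eef_pos: [0.6831, 0.0859, 0.336]
eef_rot: [-39.9, 89.3, -113.9]
wrist_force: [0.9, -0.5, -0.0]
opening: 0.034
```

drive_tool:
  plan:
    - {"delta_pos": [0, 0, 0], "twist": -0.1, "grip": 0.4}
    - {"delta_pos": [0, 0, 0], "twist": -0.25, "grip": 0.4}
    - {"delta_pos": [0, 0, 0], "twist": -0.4, "grip": 0.4}
    - {"delta_pos": [0, 0, 0], "twist": -0.55, "grip": 0.4}
    - {"delta_pos": [0, 0, 0], "twist": -0.7, "grip": 0.4}
    - {"delta_pos": [0, 0, 0], "twist": -0.83, "grip": 0.4}
    - {"delta_pos": [0, 0, 0], "twist": -0.93, "grip": 0.4}
    - {"delta_pos": [0, 0, 0], "twist": -1, "grip": 0.4}
    - {"delta_pos": [0, 0, 0], "twist": -1, "grip": 0.4}
    - {"delta_pos": [0, 0, 0], "twist": -1, "grip": 0.4}

```text
time_s: 38.65
eef_pos: [0.6829, 0.0861, 0.3361]
eef_rot: [-40.1, 89.3, -142.8]
wrist_force: [-0.1, -0.3, 0.4]
opening: 0.0342
```

```bash
python3 wl.py w20; python3 -c "
from cup import *
st=bot.read_state(); print(st['joints'].round(2), st['joints'][0]-st['joints'][5])"
```

```text
[0.6829 0.0861 0.3361] toolx [-0.0096 -0.0073 -0.9999] F [-0.1 -0.3  0.4] op 0.03417750311422373 t 38.65 tipc [0.6822 0.0856 0.2635]
[ 1.62 26.86 71.72 -0.41 81.99 14.35] -12.730821716887215
```

View pics/w20.png

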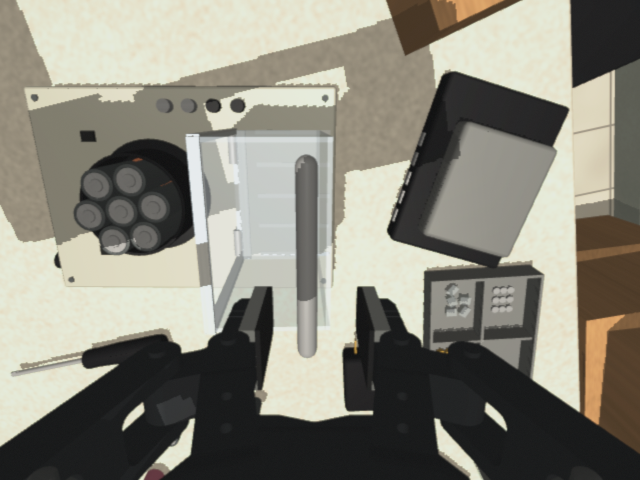

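```bash
python3 - <<'E'
from cup import *
z=np.load('w20.npz'); C=cam('wrist',dict(eef_pos=z['p'],eef_rot=z['r'])); P=pts(C,z['d'])
m=np.zeros((480,640),bool); m[155:358,290:325]=1
q=P[m&(P[...,2]>.2)]; print(len(q),q[:,2].max(),np.median(q[:,2]))
q=q[:,:2]-z['p'][:2]; print('station frame rel TCP: x',np.percentile(q@ex,[2,50,98]),'y',np.percentile(q@ey,[1,99]))
o=np.array([.5290,.1232]); b=np.median((q+z['p'][:2]-o)@ex); print('bar sx',b)
E
```

```text
4286 0.4065543857438251 0.22820377708386183
station frame rel TCP: x [-0.01062066 -0.00522679 -0.0001526 ] y [-0.04867071  0.05732129]
bar sx 0.15310259391573522
```

The bar reads 5 mm nearer to me than the jaws' centre. I'll shift, lower and grip it.

drive_tool:
  plan:
    - {"delta_pos": [-0.01, 0.003, 0], "twist": 0, "grip": 0.4}
    - {"delta_pos": [-0.015, 0.003, -0.03], "twist": 0, "grip": 0.4}
    - {"delta_pos": [-0.015, 0.003, -0.08], "twist": 0, "grip": 0.4}
    - {"delta_pos": [-0.015, 0.003, -0.13], "twist": 0, "grip": 0.4}
    - {"delta_pos": [-0.015, 0.003, -0.17], "twist": 0, "grip": 0.4}
    - {"delta_pos": [-0.015, 0.003, -0.19], "twist": 0, "grip": 0.4}
    - {"delta_pos": [-0.015, 0.003, -0.19], "twist": 0, "grip": 0.25}
    - {"delta_pos": [-0.015, 0.003, -0.19], "twist": 0, "grip": 0}
    - {"delta_pos": [-0.015, 0.003, -0.19], "twist": 0, "grip": 0}
    - {"delta_pos": [-0.015, 0.003, -0.19], "twist": 0, "grip": 0}

```text
time_s: 39.95
eef_pos: [0.6788, 0.0869, 0.2794]
eef_rot: [-37.3, 89.3, -140.0]
wrist_force: [1.0, -0.9, -1.7]
opening: 0.0097
```

```bash
python3 - <<'E'
from cup import *
st=bot.read_state(); p=st['eef_pos']; print(p,st['opening'],st['wrist_force'])
# closed pose of TCP when first gripped:(.4372,.1433,.1754) (bar 58-59 mm ahead)
p0=np.array([.4372,.1433,.1754]); d=p-p0; dx=d[:2]@ex; print('along',dx,'lateral',d[:2]@ey,'dz',d[2])
r,a0=np.hypot(.176,.066),np.arctan2(66,176); print('theta from x',np.degrees(np.arccos((.176-dx)/r)-a0),'expected dz there',r*np.sin(np.arccos((.176-dx)/r))-.066)
E
```

```text
[0.67876004 0.08694081 0.27937706] 0.009685734573956013 [ 0.9664435  -0.90567018 -1.70661896]
along 0.24804413534327005 lateral -0.0013114905772304414 dz 0.10397705843061894
theta from x 91.98086724474511 expected dz there 0.10761348611971533
```

```bash
python3 - <<'E'
from cup import *
r,a0=np.hypot(176,66),np.arctan2(66,176); t0=np.radians(92.2)
f=lambda t:np.array([*(ex*(-r*np.cos(a0+t))),r*np.sin(a0+t)])
for k,t in enumerate(np.linspace(92.2,46,11)[1:]): print(round(t,1),((f(np.radians(t))-f(t0))/300).round(3).tolist())
print(((f(0)-f(t0))/300).round(3))
t1=np.radians(46)
for k,t in enumerate(np.linspace(46,3,11)[1:]): print(round(t,1),((f(np.radians(t))-f(t1))/300).round(3).tolist())
E
```

```text
87.6 [-0.046, 0.011, 0.018]
83.0 [-0.094, 0.021, 0.031]
78.3 [-0.142, 0.032, 0.041]
73.7 [-0.191, 0.043, 0.047]
69.1 [-0.24, 0.055, 0.049]
64.5 [-0.289, 0.066, 0.046]
59.9 [-0.338, 0.077, 0.04]
55.2 [-0.386, 0.088, 0.03]
50.6 [-0.433, 0.099, 0.015]
46.0 [-0.479, 0.109, -0.003]
[-0.808  0.184 -0.358]
41.7 [-0.041, 0.009, -0.02]
37.4 [-0.081, 0.018, -0.044]
33.1 [-0.119, 0.027, -0.07]
28.8 [-0.155, 0.035, -0.099]
24.5 [-0.189, 0.043, -0.131]
20.2 [-0.22, 0.05, -0.166]
15.9 [-0.248, 0.057, -0.203]
11.6 [-0.274, 0.062, -0.241]
7.3 [-0.297, 0.068, -0.282]
3.0 [-0.317, 0.072, -0.324]
```

Gripped at 9.7 mm. I'll swing the hood down, first half of the arc.

drive_tool:
  plan:
    - {"delta_pos": [-0.046, 0.011, 0.018], "twist": 0, "grip": 0}
    - {"delta_pos": [-0.094, 0.021, 0.031], "twist": 0, "grip": 0}
    - {"delta_pos": [-0.142, 0.032, 0.041], "twist": 0, "grip": 0}
    - {"delta_pos": [-0.191, 0.043, 0.047], "twist": 0, "grip": 0}
    - {"delta_pos": [-0.24, 0.055, 0.049], "twist": 0, "grip": 0}
    - {"delta_pos": [-0.289, 0.066, 0.046], "twist": 0, "grip": 0}
    - {"delta_pos": [-0.338, 0.077, 0.04], "twist": 0, "grip": 0}
    - {"delta_pos": [-0.386, 0.088, 0.03], "twist": 0, "grip": 0}
    - {"delta_pos": [-0.433, 0.099, 0.015], "twist": 0, "grip": 0}
    - {"delta_pos": [-0.479, 0.109, -0.003], "twist": 0, "grip": 0}

```text
time_s: 41.2
eef_pos: [0.5335, 0.1199, 0.2785]
eef_rot: [-39.0, 89.3, -141.7]
wrist_force: [2.0, -0.5, 1.5]
opening: 0.0092
```

drive_tool:
  plan:
    - {"delta_pos": [-0.038, 0.008, -0.02], "twist": 0, "grip": 0}
    - {"delta_pos": [-0.077, 0.017, -0.044], "twist": 0, "grip": 0}
    - {"delta_pos": [-0.114, 0.026, -0.07], "twist": 0, "grip": 0}
    - {"delta_pos": [-0.15, 0.034, -0.099], "twist": 0, "grip": 0}
    - {"delta_pos": [-0.184, 0.042, -0.131], "twist": 0, "grip": 0}
    - {"delta_pos": [-0.215, 0.049, -0.166], "twist": 0, "grip": 0}
    - {"delta_pos": [-0.243, 0.056, -0.203], "twist": 0, "grip": 0}
    - {"delta_pos": [-0.269, 0.061, -0.241], "twist": 0, "grip": 0}
    - {"delta_pos": [-0.292, 0.067, -0.282], "twist": 0, "grip": 0}
    - {"delta_pos": [-0.312, 0.071, -0.324], "twist": 0, "grip": 0}

```text
time_s: 42.45
eef_pos: [0.4391, 0.1413, 0.1804]
eef_rot: [-41.7, 89.3, -144.4]
wrist_force: [1.9, -1.5, -0.6]
opening: 0.0093
```

```bash
python3 - <<'E'
from cup import *
st=bot.read_state(); print(st['eef_pos'],st['opening'],st['wrist_force'])
im,d=bot.get_image('scene'); save('s21',cv2.resize(im[170:350,290:470],None,fx=3.3,fy=3.3))
E
```

```text
[0.43908719 0.14132237 0.18035192] 0.009315172784469996 [ 1.8565039  -1.4562181  -0.63519585]
```

View pics/s21.png

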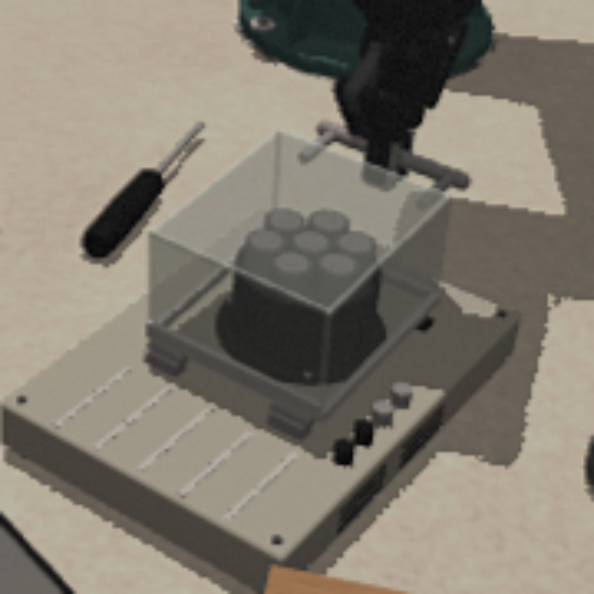

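drive_tool:
  plan:
    - {"delta_pos": [-0.003, 0.001, -0.006], "twist": 0, "grip": 0}
    - {"delta_pos": [-0.005, 0.001, -0.012], "twist": 0, "grip": 0}
    - {"delta_pos": [-0.007, 0.002, -0.017], "twist": 0, "grip": 0}
    - {"delta_pos": [-0.008, 0.002, -0.021], "twist": 0, "grip": 0}
    - {"delta_pos": [-0.009, 0.002, -0.025], "twist": 0, "grip": 0}
    - {"delta_pos": [-0.01, 0.002, -0.028], "twist": 0, "grip": 0}
    - {"delta_pos": [-0.01, 0.002, -0.03], "twist": 0, "grip": 0}
    - {"delta_pos": [-0.01, 0.002, -0.03], "twist": 0, "grip": 0}
    - {"delta_pos": [-0.01, 0.002, -0.03], "twist": 0, "grip": 0}
    - {"delta_pos": [-0.01, 0.002, -0.03], "twist": 0, "grip": 0}

```text
time_s: 43.75
eef_pos: [0.435, 0.1422, 0.17]
eef_rot: [-47.3, 89.2, -150.0]
wrist_force: [-3.4, 4.2, 3.2]
opening: 0.0091
```

drive_tool:
  plan:
    - {"delta_pos": [0, 0, -0.002], "twist": 0, "grip": 0}
    - {"delta_pos": [0, 0, -0.004], "twist": 0, "grip": 0}
    - {"delta_pos": [0, 0, -0.006], "twist": 0, "grip": 0}
    - {"delta_pos": [0, 0, -0.008], "twist": 0, "grip": 0}
    - {"delta_pos": [0, 0, -0.008], "twist": 0, "grip": 0}
    - {"delta_pos": [0, 0, -0.008], "twist": 0, "grip": 0}
    - {"delta_pos": [0, 0, -0.008], "twist": 0, "grip": 0}
    - {"delta_pos": [0, 0, -0.008], "twist": 0, "grip": 0}
    - {"delta_pos": [0, 0, -0.008], "twist": 0, "grip": 0}
    - {"delta_pos": [0, 0, -0.008], "twist": 0, "grip": 0}

```text
time_s: 45.0
eef_pos: [0.4342, 0.1423, 0.1674]
eef_rot: [-51.6, 89.1, -154.3]
wrist_force: [-4.6, 3.3, 3.2]
opening: 0.0094
```

```bash
python3 - <<'E'
from cup import *
st=bot.read_state(); print(st['eef_pos'],st['opening'],st['wrist_force'])
im,d=bot.get_image('scene'); a=cv2.resize(im[170:350,290:470],None,fx=3.3,fy=3.3); save('s22',a)
E
```

```text
[0.43420284 0.14232537 0.16735327] 0.009368393524141644 [-4.63404139  3.34229206  3.15095245]
```

View pics/s22.png

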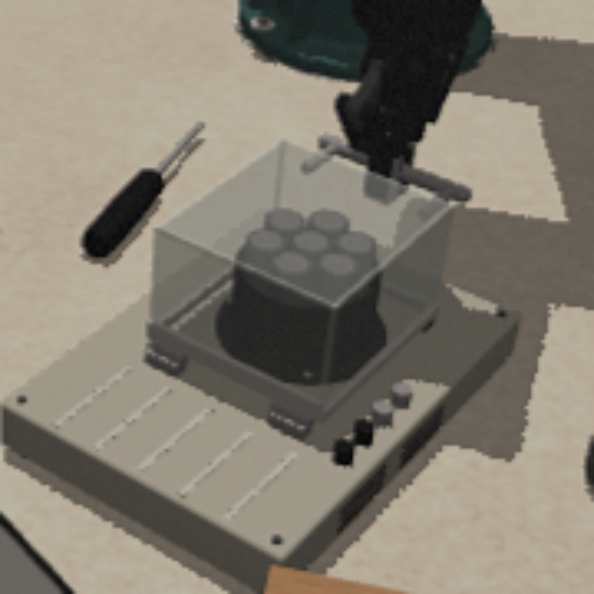

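```bash
python3 - <<'E'
from cup import *
im0=np.load('scene0.npz')['im']; im,d=bot.get_image('scene'); 
a=np.hstack([cv2.resize(x[195:300,325:455],None,fx=3,fy=5,interpolation=cv2.INTER_CUBIC) for x in (im0,im)]); save('cmp',a)
E
```

```text
(no output)
```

View pics/cmp.png

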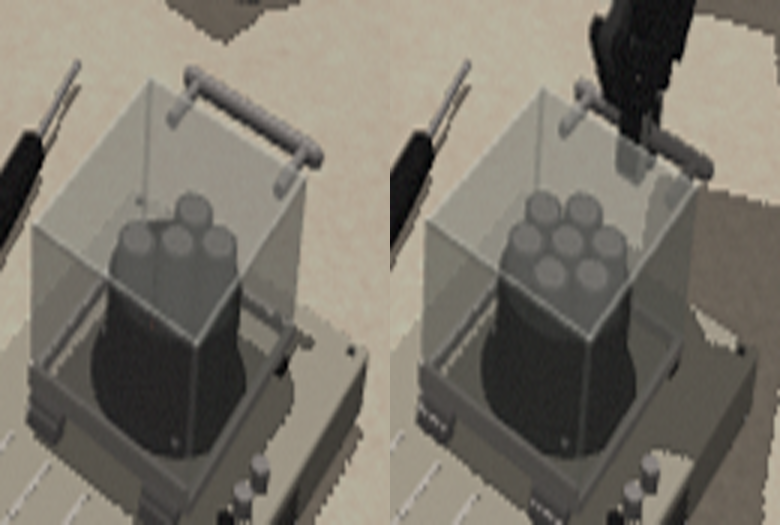

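```bash
python3 - <<'E'
from cup import *
im,d=bot.get_image('top'); np.savez('t23.npz',im=im,d=d); C=cam('top'); o=np.array([.5290,.1232])
for nm,D in (('init',np.load('top0.npz')['d']),('now',d)):
    P=pts(C,D); S=(P[...,:2]-o)@np.stack([ex,ey],1)
    for a,b in ((-.055,-.03),(-.03,0),(0,.03),(.03,.07)):
        m=(S[...,0]>a)&(S[...,0]<b)&(abs(S[...,1])<.05)&(P[...,2]>.11)&(P[...,2]<.155); 
        print(nm,a,m.sum(),np.median(P[...,2][m]).round(4))
    m=(abs(S[...,0]+.097)<.012)&(abs(S[...,1])<.05)&(P[...,2]>.1)&(P[...,2]<.14); print('bar top', m.sum(),np.percentile(P[...,2][m],[50,90]).round(4))
E
```

```text
init -0.055 423 0.1369
init -0.03 502 0.1357
init 0 491 0.1344
init 0.03 655 0.1325
bar top 187 [0.1274 0.1308]
now -0.055 134 0.1313
now -0.03 410 0.1309
now 0 488 0.1311
now 0.03 653 0.1312
bar top 23 [0.1185 0.1219]
```

The depth check shows the hood was slightly ajar at the start (its top sloped 132.5→137 mm). It is now level at 131 mm along its whole length, which means shut. One light press to confirm contact.

drive_tool:
  plan:
    - {"delta_pos": [0, 0, -0.003], "twist": 0, "grip": 0}
    - {"delta_pos": [0, 0, -0.006], "twist": 0, "grip": 0}
    - {"delta_pos": [0, 0, -0.006], "twist": 0, "grip": 0}
    - {"delta_pos": [0, 0, -0.006], "twist": 0, "grip": 0}
    - {"delta_pos": [0, 0, -0.006], "twist": 0, "grip": 0}
    - {"delta_pos": [0, 0, -0.006], "twist": 0, "grip": 0}
    - {"delta_pos": [0, 0, -0.006], "twist": 0, "grip": 0}
    - {"delta_pos": [0, 0, -0.006], "twist": 0, "grip": 0}
    - {"delta_pos": [0, 0, -0.006], "twist": 0, "grip": 0}
    - {"delta_pos": [0, 0, -0.006], "twist": 0, "grip": 0}

```text
time_s: 46.4
eef_pos: [0.4342, 0.1424, 0.1671]
eef_rot: [-51.1, 89.2, -153.8]
wrist_force: [-8.5, 0.7, 24.9]
opening: 0.0093
```

It met the stop (25 N up, no further travel), so the hood is shut. I'll release and rise clear.

drive_tool:
  plan:
    - {"delta_pos": [0, 0, 0], "twist": 0, "grip": 0}
    - {"delta_pos": [0, 0, 0], "twist": 0, "grip": 0.2}
    - {"delta_pos": [0, 0, 0], "twist": 0, "grip": 0.3}
    - {"delta_pos": [0, 0, 0], "twist": 0, "grip": 0.34}
    - {"delta_pos": [0, 0, 0], "twist": 0, "grip": 0.34}
    - {"delta_pos": [0, 0, 0.04], "twist": 0, "grip": 0.34}
    - {"delta_pos": [0, 0, 0.13], "twist": 0, "grip": 0.34}
    - {"delta_pos": [0, 0, 0.27], "twist": 0, "grip": 0.34}
    - {"delta_pos": [0, 0, 0.4], "twist": 0, "grip": 0.34}
    - {"delta_pos": [0, 0, 0.45], "twist": 0, "grip": 0.34}

```text
time_s: 47.65
eef_pos: [0.4352, 0.1426, 0.305]
eef_rot: [-43.0, 89.4, -145.7]
wrist_force: [0.3, 0.0, -0.5]
opening: 0.029
```

drive_tool:
  plan:
    - {"delta_pos": [-0.02, 0.06, 0.03], "twist": 0, "grip": 0.34}
    - {"delta_pos": [-0.05, 0.18, 0.06], "twist": 0, "grip": 0.34}
    - {"delta_pos": [-0.08, 0.32, 0.08], "twist": 0, "grip": 0.34}
    - {"delta_pos": [-0.12, 0.46, 0.1], "twist": 0, "grip": 0.34}
    - {"delta_pos": [-0.15, 0.58, 0.1], "twist": 0, "grip": 0.34}
    - {"delta_pos": [-0.18, 0.68, 0.1], "twist": 0, "grip": 0.34}
    - {"delta_pos": [-0.2, 0.75, 0.1], "twist": 0, "grip": 0.34}
    - {"delta_pos": [-0.2, 0.75, 0.1], "twist": 0, "grip": 0.34}
    - {"delta_pos": [-0.2, 0.75, 0.1], "twist": 0, "grip": 0.34}
    - {"delta_pos": [-0.2, 0.75, 0.1], "twist": 0, "grip": 0.34}

```text
time_s: 48.9
eef_pos: [0.3754, 0.3667, 0.3348]
eef_rot: [-41.4, 89.4, -144.2]
wrist_force: [0.4, -0.8, -0.5]
opening: 0.0292
```

```bash
python3 - <<'E'
from cup import *
st=bot.read_state(); print(st['eef_pos'],st['time_s'],st['wrist_force'])
im,d=bot.get_image('top'); C=cam('top'); o=np.array([.5290,.1232]); P=pts(C,d); S=(P[...,:2]-o)@np.stack([ex,ey],1)
for a,b in ((-.055,-.03),(-.03,0),(0,.03),(.03,.07)):
    m=(S[...,0]>a)&(S[...,0]<b)&(abs(S[...,1])<.05)&(P[...,2]>.11)&(P[...,2]<.155); print(a,m.sum(),np.median(P[...,2][m]).round(4))
save('t24',cv2.resize(im[100:330,150:500],None,fx=2.2,fy=2.2,interpolation=cv2.INTER_CUBIC))
reg=np.zeros((480,640),bool); reg[215:325,360:490]=1
m=((P[...,2]>0.055)&(P[...,2]<0.08)&reg).astype(np.uint8); n,l,s,c=cv2.connectedComponentsWithStats(m)
for i in range(1,n):
    if s[i,4]>8: print(c[i].round(1),P[l==i].mean(0).round(4))
im,d=bot.get_image('scene'); save('s24',im)
E
```

```text
[0.3753675  0.36670569 0.33476911] 48.9 [ 0.37864027 -0.80052759 -0.47999069]
-0.055 419 0.1315
-0.03 493 0.131
0 495 0.1313
0.03 651 0.1312
[384.9 242.8] [ 0.5455 -0.1667  0.0634]
[427.8 261.1] [ 0.4961 -0.2751  0.0629]
[378.  275.5] [ 0.4617 -0.146   0.0634]
[422.5 307.7] [ 0.3777 -0.2561  0.0637]
```

View pics/t24.png

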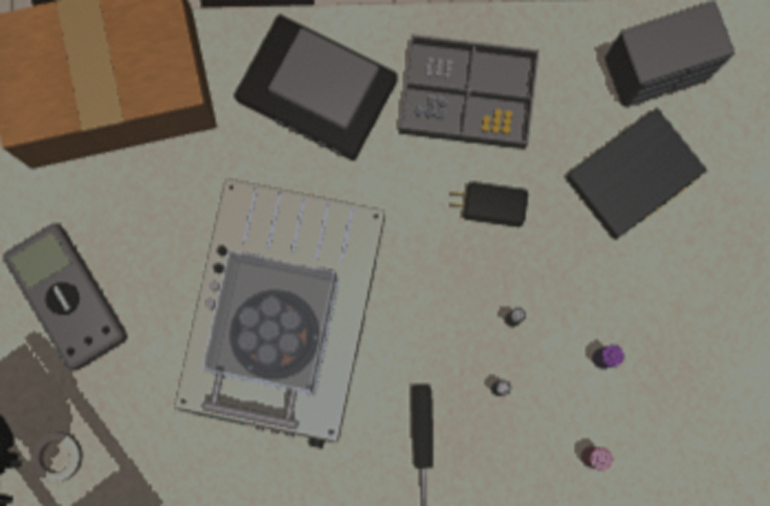

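View pics/s24.png

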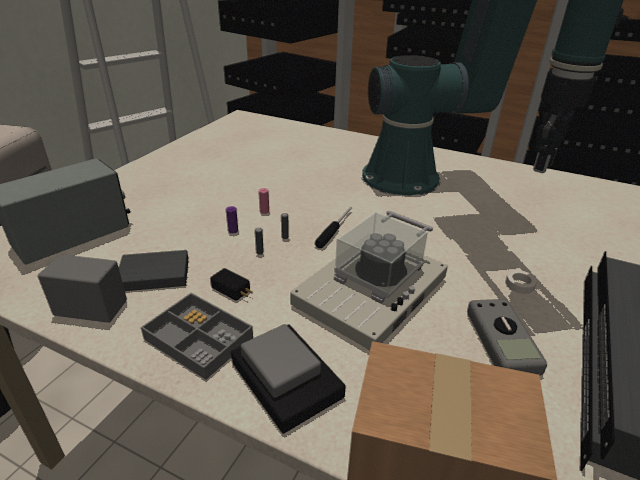

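Both views show the hood shut and level, with seven cells under it at about (270,328) in the top view. The slim, pink and purple cells are within 0.2 mm of where they stood and the rest of the bench looks unchanged. The arm is clear, so I'll hand in.

```bash
python3 -c "
from bench import bot
print(bot.finish_job())"
```

```text
the job is handed in; nothing more can be done
None
```

The job is handed in at about 49 s on the robot's clock. I swung the hood back to its stop by its bar and put the three thick grey cells into the cup one at a time. I then swung the hood down until it met its shut stop.

**Cells:** Each went in without contact force and slid the last 15 mm or so. They now stand one in the middle and six round it, with all seven tops level within 0.1 mm.

**Hood:** Its top reads level at 131 mm from front to back. A light press met the stop with 25 N. The hood was about 2° ajar at the start, so it is now lower than I found it.

**Rest of the bench:** The slim, pink and purple cells are within 0.2 mm of where they stood. Everything else looks unmoved in the last pictures, and the arm is clear.

**Checks that were not clean:**
- **Force at the back stop:** The wrist read about 73 N while I held the bar against it. That is under the 120 N wrist limit, and the fingers took the load.
- **Hood angle after release:** When I came back to close the hood it read about 92–93° rather than the full 94.5°.
- **Camera agreement:** The top and wrist cameras disagreed by 1–2 mm, so I placed the cells by the wrist view.

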